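Load the vegetable trays and slide them home under the low riser

ROBOT

A 7-joint arm with a two-finger parallel gripper is mounted at the origin on a cart in front of the work surface, level with it; the furniture and walls round the work are solid. World frame = base frame: x ahead of the robot, y to its left, z up, the work surface at z = 0. Lengths are in m, angles in rad, forces in N, time in s.
With the tool pointing down it reaches from about 0.4 to 0.85 m from the base axis. Payload 10.4 kg.
Tool frame: the origin (TCP) lies midway between the tips of the shut fingers; the grasp point (between the pads) lies 19 mm behind it; z points along the fingers, y is the line along which they close (so a half turn about z gives the same grasp; the last joint's range is limited). The gripper opens to 87 mm and grips with 3 to 60 N. Pads are 19 mm wide; open, the fingers measure 117 mm over their backs; the gripper's body (75 mm by 190 mm) begins 51 mm behind the grasp point.
Start: joints at [1.115, 0.332, -0.065, 1.46, 0.022, 1.35, -0.088], TCP at [0.262, -0.567, 0.223] pointing down, gripper open.
Joint ranges: [-2.6, 2.6], [-0.5, 2.12], [-1.47, 1.34], [0.16, 2.42], [-1.27, 4.41], [0.06, 2.06], [-2.6, 2.6]. Speed limits (rad/s): [2.22, 2.22, 2.79, 2.79, 3.14, 3.14, 3.14].

INTERFACE

Orientations are given as a unit quaternion [x, y, z, w].
In Python, from bench import r gives the robot as it stands.
- The arm moves only by the tool apply_moves, never from a script. Its argument "steps" is a list of rows, each a list of 7 numbers: the turn, a rotation vector about the tool's x, y, z in rad, then the shift along the tool's x, y, z in mm, then the opening, from -1 (shut) to 1 (fully open). In form: [[ax, ay, az, x, y, z, claw], ...]. A call has 1 to 20 rows; each row is the pose to reach, as a shift and turn from the pose commanded when the call began, along the tool's axes at that moment; what a row does not reach only later rows make up. A row lasts 1/12 s, in which the tool goes at most 41.7 mm and 7.16 degrees, less where a joint would pass 70% of its speed; a pose out of reach is approached as far as the arm can. A call with a gripper value outside its range is refused whole. The fingers move at their own pace and stop on an object; "force" is the grip in N (left out, the last holds). Time passes only in rows, so rows that repeat a pose let the fingers close. It gives the time, the measured TCP pose, the force, the opening and the grip force at its end, in the units of the state.
- r.read_state(): the state, without advancing time (a new reading comes with each control period).
- r.camera(name): name is "scene" or "top" or "wrist"; returns a dict with "pixels" (400x640x3 uint8, red, green, blue), "z_map" (400x640 float32, m along the optical axis (not along the pixel's ray), 0 where there is no reading), "fovy" (degrees; the focal length in pixels is half the picture's height over the tangent of half this angle, whatever the lens; pixels are square), "cx", "cy" (the principal point, pixels), "position" and "orientation" of the camera in the world. Camera axes: x right, y down, z forward; pixel columns grow to the right and rows downward; lengths in m; the calibration is good to about 2 mm. A picture is of the moment at which its call begins.
- r.close_job(): hands the job in; it is judged then, once.
The state is a dict: "time": time; "joint_positions": joint angles; "joint_vel": joint speeds; "joint_torque": joint torques, N m; "ee_pos": TCP position; "eef_rot": TCP orientation; "ft_force": force on the tool from outside, world axes, zero at the start; "torque": the same for the moment, N m; "width": finger opening in m; "grip_force": force on a finger pad.
Only numpy, scipy, OpenCV 4.12 (cv2) and the standard library are available. Lean on these libraries where they do the work, as an engineer would, in place of code of your own. Each camera call takes 0.05 s, during which the arm holds its last target. There are 200 camera calls.

TASK

Clear the prep corner: stand the salt shaker and the spice jar that block the low riser upright on top of its board, never tipping them over, and put each vegetable lying in front of the riser (tomatoes, lime, garlic, as many as there are) into the dish of a tray, one to a tray. Slide all three trays, empty ones too, flat along the worktop into the riser's bays from their open front ends, plate first with the handle towards you, one tray to a bay in any order, until each is fully home against the back wall, its vegetable still in the dish. Leave the onion, the drinking glass and everything else where they are.

Things in the scene. Friction and masses are not known exactly. Their poses are not given: they have to be found in the camera images.
- riser: Fixed wooden riser. Origin on the worktop, middle of the rail mouths; +x into the bays, +y left. Board: x 30 to 190 mm, 330 wide; underside 74, top 86 mm up. Four rails (12 wide, 14 tall, round noses; y = +-51, +-153) run x = 0 to 123, bounding three bays 90 mm wide; from x = 30 on walls as wide stand on them up to the board. Two fixed jars (45 wide, 106 tall) stand on it at (150, 130), (150, -135): leave them.
- bay_a (a point): Home point of the left (+y) bay, on the worktop, 79 mm inside the mouth; axes as the riser's. A tray fully home has its origin here. Lips on the rails, 11 to 14 mm above the worktop, reach 5 mm over either side of a bay from x = 10 mm back: a tray can only be slid in flat along +x from the mouth. A back wall whose face is 44 mm beyond the home point ends the bay.
- bay_b (a point): The same for the middle bay.
- bay_c (a point): The same for the right (-y) bay.
- riser_top (a point): Point on the riser board's upper face, mid-width, 60 mm behind its front edge, 86 mm above the worktop; axes as the riser's. The board reaches 60 mm towards -x, 100 mm towards +x and 165 mm to either side of it.
- tray_1: White tray, loose, 0.3 kg. Origin: underside centre of its plate (84 x 84, 5 thick); +x is the edge that enters a bay first. The dish is its 66 x 66 mm middle; the rim is 4 mm thick, up to 10 mm above the underside along the +-y sides and 31 mm at the +-x ends. A neck 34 wide runs to x = -118 and carries the wooden handle block: 30 long (x), 20 wide (y), 5 to 62 mm up, centred at x = -100.
- tray_1_handle (a point): Grip point in the handle block: tray frame (-100, 0, 45) mm. Grip the 20 mm width (tray y) from above; axes as the tray's.
- tray_2: White tray, loose, 0.3 kg. Origin: underside centre of its plate (84 x 84, 5 thick); +x is the edge that enters a bay first. The dish is its 66 x 66 mm middle; the rim is 4 mm thick, up to 10 mm above the underside along the +-y sides and 31 mm at the +-x ends. A neck 34 wide runs to x = -118 and carries the wooden handle block: 30 long (x), 20 wide (y), 5 to 62 mm up, centred at x = -100.
- tray_2_handle (a point): Grip point in the handle block: tray frame (-100, 0, 45) mm. Grip the 20 mm width (tray y) from above; axes as the tray's.
- tray_3: White tray, loose, 0.3 kg. Origin: underside centre of its plate (84 x 84, 5 thick); +x is the edge that enters a bay first. The dish is its 66 x 66 mm middle; the rim is 4 mm thick, up to 10 mm above the underside along the +-y sides and 31 mm at the +-x ends. A neck 34 wide runs to x = -118 and carries the wooden handle block: 30 long (x), 20 wide (y), 5 to 62 mm up, centred at x = -100.
- tray_3_handle (a point): Grip point in the handle block: tray frame (-100, 0, 45) mm. Grip the 20 mm width (tray y) from above; axes as the tray's.
- tomato_a: Ripe red tomato, 58 mm wide, 60 mm tall, loose; under 0.15 kg. May be absent. Origin: centre of the underside as it stands at the start.
- tomato_a_centre (a point): Centre of the tomato, 30 mm above its underside.
- tomato_b: Second red tomato, 58 mm wide, 60 mm tall, loose; under 0.15 kg. May be absent. Origin: centre of the underside as it stands at the start.
- tomato_b_centre (a point): Centre of the tomato, 30 mm above its underside.
- lime: Green lime, 55 x 46 mm, 46 mm tall, long axis along its x, loose; under 0.15 kg. May be absent. Origin: centre of the underside as it stands at the start.
- lime_centre (a point): Centre of the lime, 23 mm above its underside.
- garlic: Garlic bulb, 46 mm wide and tall, pointed at the top, loose; under 0.15 kg. May be absent. Origin: centre of the underside as it stands at the start.
- garlic_centre (a point): Centre of the garlic, 23 mm above its underside.
- salt_shaker: Salt shaker, 44 mm diameter, 90 mm tall (the top 16 mm narrower, 34 mm), loose, standing in front of the riser's mouths. Origin: centre of its underside, z up its axis.
- spice_jar: Spice jar with red cap, 45 mm diameter, 106 mm tall, loose, standing in front of the riser's mouths. Origin: centre of its underside, z up its axis.
- onion: Brown onion, 75 mm wide, 80 mm tall; a bystander, leave it. Origin: centre of its underside.
- glass: Clear drinking glass, 81 mm wide, 88 mm tall; a bystander, leave it. Origin: centre of its underside.

How it is judged:
At the end, for the whole second after the job is handed in: Each tray flat, origin within 7 mm along and 8 mm across of a bay's home point; each vegetable present in a dish, centre within 22 mm of the dish centre and 17 to 45 mm above the underside of its tray; shaker and loose jar upright (0.12 rad) on the board; all at rest (((x of tray_1 in the frame of bay_a between -0.007 and 0.007 m and y of tray_1 in the frame of bay_a between -0.008 and 0.008 m) or (x of tray_1 in the frame of bay_b between -0.007 and 0.007 m and y of tray_1 in the frame of bay_b between -0.008 and 0.008 m) or (x of tray_1 in the frame of bay_c between -0.007 and 0.007 m and y of tray_1 in the frame of bay_c between -0.008 and 0.008 m)) and height (world z) of each of tray_1, tray_2, tray_3 below 0.006 m and angle between each of tray_1, tray_2, tray_3's own z axis and vertical below 0.06 rad and linear speed of each of tray_1, tray_2, tray_3, salt_shaker, spice_jar below 0.02 m/s and ((x of tray_2 in the frame of bay_a between -0.007 and 0.007 m and y of tray_2 in the frame of bay_a between -0.008 and 0.008 m) or (x of tray_2 in the frame of bay_b between -0.007 and 0.007 m and y of tray_2 in the frame of bay_b between -0.008 and 0.008 m) or (x of tray_2 in the frame of bay_c between -0.007 and 0.007 m and y of tray_2 in the frame of bay_c between -0.008 and 0.008 m)) and ((x of tray_3 in the frame of bay_a between -0.007 and 0.007 m and y of tray_3 in the frame of bay_a between -0.008 and 0.008 m) or (x of tray_3 in the frame of bay_b between -0.007 and 0.007 m and y of tray_3 in the frame of bay_b between -0.008 and 0.008 m) or (x of tray_3 in the frame of bay_c between -0.007 and 0.007 m and y of tray_3 in the frame of bay_c between -0.008 and 0.008 m)) and ((horizontal distance between tomato_a_centre and tray_1 below 0.022 m and z of tomato_a_centre in the frame of tray_1 between 0.017 and 0.045 m) or (horizontal distance between tomato_a_centre and tray_2 below 0.022 m and z of tomato_a_centre in the frame of tray_2 between 0.017 and 0.045 m) or (horizontal distance between tomato_a_centre and tray_3 below 0.022 m and z of tomato_a_centre in the frame of tray_3 between 0.017 and 0.045 m)) and linear speed of each of tomato_a, tomato_b, lime, garlic below 0.03 m/s and ((horizontal distance between tomato_b_centre and tray_1 below 0.022 m and z of tomato_b_centre in the frame of tray_1 between 0.017 and 0.045 m) or (horizontal distance between tomato_b_centre and tray_2 below 0.022 m and z of tomato_b_centre in the frame of tray_2 between 0.017 and 0.045 m) or (horizontal distance between tomato_b_centre and tray_3 below 0.022 m and z of tomato_b_centre in the frame of tray_3 between 0.017 and 0.045 m)) and ((horizontal distance between lime_centre and tray_1 below 0.022 m and z of lime_centre in the frame of tray_1 between 0.017 and 0.045 m) or (horizontal distance between lime_centre and tray_2 below 0.022 m and z of lime_centre in the frame of tray_2 between 0.017 and 0.045 m) or (horizontal distance between lime_centre and tray_3 below 0.022 m and z of lime_centre in the frame of tray_3 between 0.017 and 0.045 m)) and ((horizontal distance between garlic_centre and tray_1 below 0.022 m and z of garlic_centre in the frame of tray_1 between 0.017 and 0.045 m) or (horizontal distance between garlic_centre and tray_2 below 0.022 m and z of garlic_centre in the frame of tray_2 between 0.017 and 0.045 m) or (horizontal distance between garlic_centre and tray_3 below 0.022 m and z of garlic_centre in the frame of tray_3 between 0.017 and 0.045 m)) and x of salt_shaker in the frame of riser_top between -0.06 and 0.08 m and y of salt_shaker in the frame of riser_top between -0.165 and 0.165 m and z of salt_shaker in the frame of riser_top between -0.005 and 0.008 m and angle between each of salt_shaker, spice_jar's own z axis and vertical below 0.12 rad and x of spice_jar in the frame of riser_top between -0.06 and 0.08 m and y of spice_jar in the frame of riser_top between -0.165 and 0.165 m and z of spice_jar in the frame of riser_top between -0.005 and 0.008 m); the robot touches nothing.
It fails at once if the onion or the drinking glass is moved by more than 3 cm (distance of any of onion, glass from where it was at the start of the episode above 0.03 m).
It fails at once if the salt shaker or the loose spice jar is tipped over (angle between any of salt_shaker, spice_jar's own z axis and vertical above 0.7 rad).
Of tomato_a, tomato_b, lime, garlic only 2 to 3 are there at a start; the rules pass over those that are not, and their reading is None.
At some moment in a run one of tray_1, tray_2, tray_3 may be knocked a few centimetres aside while the robot is not near it.
It also fails if it takes over 210 s, if anything falls off the work surface, if the arm or the gripper's body presses on something with over 40 N, if the wrist force passes 120 N, or if a joint passes its speed limit or range.

## Working session

There is one attempt and no reset: what is moved stays moved. The work goes in short steps, Python scripts to look and compute and a tool call to move; the robot and the scene stay as the last step left them, time stands still between calls to the robot, and variables do not carry over. Pictures are saved under pics/ and viewed, at most 14 in all, crops included, and the job is handed in when it is done.

Besides the shell and the picture viewer there is one more tool, called after "Emit:" by a JSON object that holds its "fn" and its "kwargs". apply_moves: Moves the arm, as the interface text tells. Its arguments: {"type":"object","properties":{"steps":{"type":"array","items":{"type":"array","items":{"type":"number"}}},"force":{"type":"number"}},"required":["steps"]}

```bash
ls; mkdir -p pics; cat > h.py <<'E'
import numpy as np, cv2
from scipy.spatial.transform import Rotation as R
from bench import r
def cloud(c):
    d=c["z_map"]; h,w=d.shape; f=h/2/np.tan(np.radians(c["fovy"])/2)
    u,v=np.meshgrid(np.arange(w),np.arange(h))
    p=np.stack([(u-c["cx"])/f*d,(v-c["cy"])/f*d,d],-1)
    P=p@R.from_quat(c["orientation"]).as_matrix().T+np.array(c["position"])
    P[d==0]=np.nan
    return P
def snap(n,tag):
    c=r.camera(n); cv2.imwrite(f"pics/{tag}.png",c["pixels"][:,:,::-1]); P=cloud(c)
    np.savez(f"{tag}.npz",P=P,img=c["pixels"]); return c,P
E
python3 - <<'E'
from h import *
for n in("top","scene"):
    c,P=snap(n,n+"0"); print(n,c["position"],c["orientation"],c["fovy"],c["cx"],c["cy"])
s=r.read_state();print(s)
E
```

```text
pics
top [ 0.42063931 -0.05784269  1.15948258] [ 0.71567519 -0.69593105  0.04523066 -0.03798931] 47.66459843083473 318.4213532801283 195.9755129078601
scene [0.03091664 0.21559544 1.20641131] [-0.51298551  0.82289334 -0.21042891  0.12414545] 50.14139327662257 321.0940901609105 204.63461859481032
{'time': 0.1, 'joint_positions': array([ 1.11539875,  0.33279809, -0.06468983,  1.46081487,  0.02161208,
        1.34990364, -0.08847347]), 'joint_vel': array([ 1.42683353e-03, -6.28137479e-05, -2.91848344e-04, -2.65675504e-03,
       -1.30474973e-03,  1.47570844e-03, -4.16662620e-04]), 'joint_torque': array([ 1.48145238e-03, -6.24546504e+01,  2.44978513e-02, -3.90718138e+01,
       -6.15208782e-02,  3.65455030e-02,  1.17614118e-04]), 'ee_pos': array([ 0.26198319, -0.5670797 ,  0.22186036]), 'eef_rot': array([ 9.76672758e-01,  2.14732268e-01, -1.65544537e-04, -5.91375832e-04]), 'ft_force': array([ 0.42387473,  0.18659022, -0.27939878]), 'torque': array([-0.00797166, -0.00600514, -0.01208841]), 'grip_force': 0.0, 'width': 0.08700045650825791}
```

View pics/top0.png

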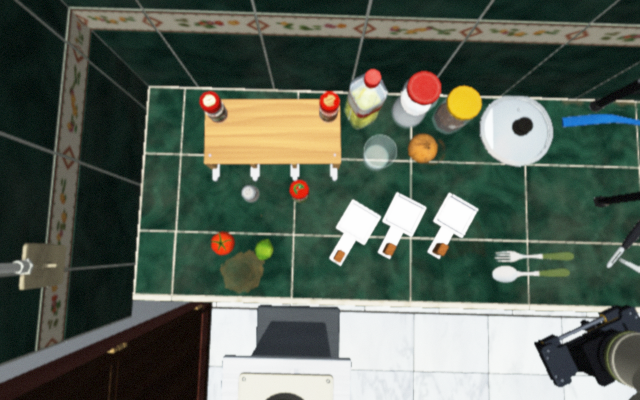

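View pics/scene0.png

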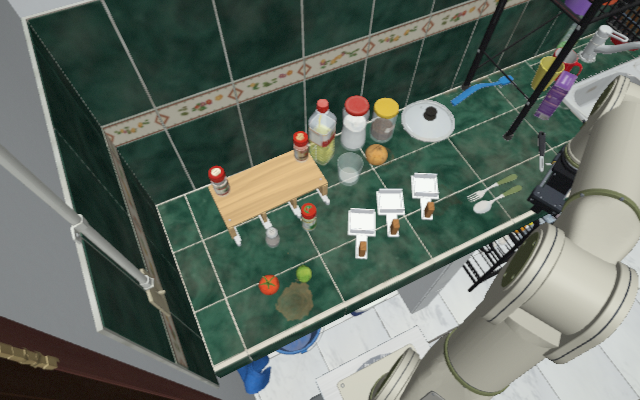

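The top view shows the riser at about (272,132), the shaker at (250,193), the red-capped jar at (299,188), a tomato at (222,243) and a lime at (264,249). The three trays are at (357,222), (403,215) and (457,215), and the glass and onion are at (379,152) and (423,149). I see no garlic and no second tomato.

```bash
python3 - <<'E'
from h import *
np.set_printoptions(precision=4,suppress=True)
d=np.load("top0.npz");P=d["P"];I=d["img"]
for n,(u,v) in dict(salt=(250,193),jar=(299,188),tom=(222,243),lime=(264,249),mat=(242,271),board=(272,140),t1=(357,220),t2=(404,213),t3=(457,213),h1=(340,256),h2=(389,250),h3=(440,249),glass=(379,152),onion=(423,149),bl=(206,160),br=(339,162),tl=(206,105),n1=(216,178),n2=(256,177),n3=(295,177),n4=(334,178),table=(310,270)).items(): print(n,P[v,u])
hsv=cv2.cvtColor(I,cv2.COLOR_RGB2HSV)
Z=P[...,2]
def blob(name,m,u,v,w=30):
    k=np.zeros_like(m);k[v-w:v+w,u-w:u+w]=m[v-w:v+w,u-w:u+w]
    n,l,s,c=cv2.connectedComponentsWithStats(k.astype(np.uint8))
    if n<2: print(name,"none");return
    i=1+np.argmax(s[1:,4]);Q=P[l==i]
    r_=cv2.minAreaRect((Q[:,:2]*1000).astype(np.float32))
    print(name,len(Q),"mean",Q.mean(0),"zmax",np.nanmax(Q[:,2]),"rect",r_)
up=Z>0.015
blob("salt",Z>.075,250,193,15);blob("jar",Z>.09,299,188,15);blob("tom",up,222,243,18);blob("lime",up&(hsv[...,1]>120),264,249,14)
blob("board",(Z>.078)&(Z<.095),272,140,75)
for i,(u,v,a,b) in enumerate([(357,220,340,256),(404,213,389,250),(457,213,440,249)]):
    blob(f"tray{i}",(Z>.002)&(Z<.04)&(hsv[...,1]<60)&(hsv[...,2]>150),u,v,32); blob(f"hand{i}",Z>.045,a,b,14)
E
```

```text
salt [0.5497 0.0956 0.0904]
jar [ 0.5626 -0.021   0.1089]
tom [0.4303 0.1658 0.0403]
lime [0.4185 0.0617 0.0458]
mat [ 0.3617  0.1202 -0.0024]
board [0.6812 0.049  0.0848]
t1 [ 0.4985 -0.168   0.0047]
t2 [ 0.5196 -0.2878  0.0072]
t3 [ 0.5237 -0.4246  0.0044]
h1 [ 0.4069 -0.123   0.0642]
h2 [ 0.4244 -0.2411  0.0614]
h3 [ 0.4302 -0.365   0.0597]
glass [ 0.6753 -0.2211  0.0128]
onion [ 0.6743 -0.3222  0.066 ]
bl [0.6263 0.2044 0.0898]
br [ 0.6328 -0.1148  0.08  ]
tl [0.7291 0.186  0.1929]
n1 [0.5949 0.1947 0.015 ]
n2 [0.6006 0.0931 0.014 ]
n3 [ 0.604  -0.0063  0.0104]
n4 [ 0.604  -0.1064  0.0128]
table [ 0.369  -0.0517  0.0032]
salt 158 mean [0.5542 0.1002 0.0851] zmax 0.09403418562561372 rect ((554.5784301757812, 100.6077651977539), (32.118988037109375, 30.913108825683594), 2.737635850906372)
jar 290 mean [ 0.5609 -0.0206  0.1056] zmax 0.11152812102267551 rect ((561.1882934570312, -20.677141189575195), (41.77950668334961, 42.73640060424805), 2.361023426055908)
tom 444 mean [0.4322 0.1647 0.0403] zmax 0.060845417994318085 rect ((432.43865966796875, 166.35247802734375), (55.8678207397460
[... 720 characters left out ...]
58984)
tray1 1245 mean [ 0.5083 -0.2823  0.0087] zmax 0.035403885796076784 rect ((494.363037109375, -276.94525146484375), (85.57555389404297, 138.58120727539062), 64.3377914428711)
hand1 106 mean [ 0.4289 -0.2428  0.0603] zmax 0.0657094739907147 rect ((428.5542297363281, -243.82814025878906), (19.070974349975586, 29.30693817138672), 62.85232162475586)
tray2 1266 mean [ 0.5105 -0.4133  0.0089] zmax 0.03521197044350033 rect ((496.3978271484375, -407.8095397949219), (87.27584838867188, 142.96961975097656), 60.375797271728516)
hand2 120 mean [ 0.4326 -0.3692  0.0594] zmax 0.06609067206177066 rect ((432.314208984375, -371.199462890625), (20.751262664794922, 30.924283981323242), 62.51357650756836)
```

```bash
cat >> h.py <<'E'
np.set_printoptions(precision=4,suppress=True)
def plan(*poses):
    "poses: (x,y,z,yaw) TCP in m/rad, relative rows from the present pose"
    s=r.read_state(); R0=R.from_quat(s["eef_rot"]); p0=s["ee_pos"]
    print("t",round(s["time"],1),"at",p0,"yaw",np.arctan2(*R0.as_matrix()[1::-1,0]),"F",s["ft_force"],"w",round(s["width"],4))
    for q in poses:
        T=R.from_euler("z",q[3])*R.from_quat([1,0,0,0])
        print(q,"->",(R0.inv()*T).as_rotvec().round(3),(R0.inv().apply(np.array(q[:3])-p0)*1000).round(1))
def board(P):
    "board corners by the top face"
    Z=P[...,2]; m=((Z>.078)&(Z<.095)&(P[...,0]>.55)&(abs(P[...,1]-.05)<.25)).astype(np.uint8)
    n,l,s,c=cv2.connectedComponentsWithStats(m); i=1+np.argmax(s[1:,4]); Q=P[l==i]
    return cv2.minAreaRect((Q[:,:2]*1000).astype(np.float32)),Q
E
python3 - <<'E'
from h import *
for n in("top0","scene0"):
    rc,Q=board(np.load(n+".npz")["P"]); print(n,rc,Q[:,2].mean())
    # front edge line: min x per y bin
    b=np.arange(-.09,.19,.01); f=[(y+.005,np.percentile(Q[(Q[:,1]>y)&(Q[:,1]<y+.01),0],1)) for y in b if ((Q[:,1]>y)&(Q[:,1]<y+.01)).sum()>20]
    f=np.array(f); k=np.polyfit(f[:,0],f[:,1],1); print("front x = %.4f + %.4f y"%(k[1],k[0]), "yext",np.percentile(Q[:,1],[.5,99.5]))
plan((.5546,.1006,.20,.033),(.5546,.1006,.033,.033))
E
```

```text
top0 ((704.8916015625, 49.336273193359375), (160.44956970214844, 330.8164978027344), 2.0251970291137695) 0.08635182804404941
front x = 0.6276 + -0.0350 y yext [-0.1148  0.2109]
scene0 ((702.237060546875, 50.830284118652344), (166.51022338867188, 329.47479248046875), 1.7874157428741455) 0.08650555493046419
front x = 0.6237 + -0.0312 y yext [-0.1124  0.2141]
t 0.1 at [ 0.262  -0.5671  0.2219] yaw 0.4328355152118259 F [ 0.4239  0.1866 -0.2794] w 0.087
(0.5546, 0.1006, 0.2, 0.033) -> [-0.001  0.     0.4  ] [ 545.7 -483.3   22.4]
(0.5546, 0.1006, 0.033, 0.033) -> [-0.001  0.     0.4  ] [ 545.7 -483.1  189.4]
```

Emit:
{"fn": "apply_moves", "kwargs": {"steps": [[0,0,0.4,545.7,-483.3,0,1],[0,0,0.4,545.7,-483.3,0,1],[0,0,0.4,545.7,-483.3,0,1],[0,0,0.4,545.7,-483.3,0,1],[0,0,0.4,545.7,-483.3,0,1],[0,0,0.4,545.7,-483.3,0,1],[0,0,0.4,545.7,-483.3,0,1],[0,0,0.4,545.7,-483.3,0,1],[0,0,0.4,545.7,-483.3,0,1],[0,0,0.4,545.7,-483.3,0,1],[0,0,0.4,545.7,-483.3,0,1],[0,0,0.4,545.7,-483.3,0,1],[0,0,0.4,545.7,-483.3,0,1],[0,0,0.4,545.7,-483.3,0,1],[0,0,0.4,545.7,-483.3,0,1],[0,0,0.4,545.7,-483.3,0,1],[0,0,0.4,545.7,-483.3,0,1],[0,0,0.4,545.7,-483.3,0,1],[0,0,0.4,545.7,-483.3,0,1],[0,0,0.4,545.7,-483.3,0,1]], "force": 15}}

```text
time: 1.77
ee_pos: [0.5546, 0.1017, 0.2219]
eef_rot: [1.0, 0.018, -0.001, -0.0]
ft_force: [-0.4, -1.1, -0.9]
width: 0.0869
grip_force: 0.0
```

```bash
python3 - <<'E'
from h import *
plan((.5546,.1006,.20,.033),(.5546,.1006,.033,.033))
c,P=snap("wrist","w0"); print(c["position"],c["orientation"])
E
```

```text
t 1.8 at [0.5546 0.1017 0.2219] yaw 0.03565238047686549 F [-0.4247 -1.0843 -0.9283] w 0.0869
(0.5546, 0.1006, 0.2, 0.033) -> [-0.001  0.001  0.003] [-0.   1.1 21.9]
(0.5546, 0.1006, 0.033, 0.033) -> [-0.001  0.001  0.003] [  0.2   1.2 188.9]
[0.6253 0.1043 0.3842] [ 0.7133 -0.6887 -0.0908  0.0931]
```

View pics/w0.png

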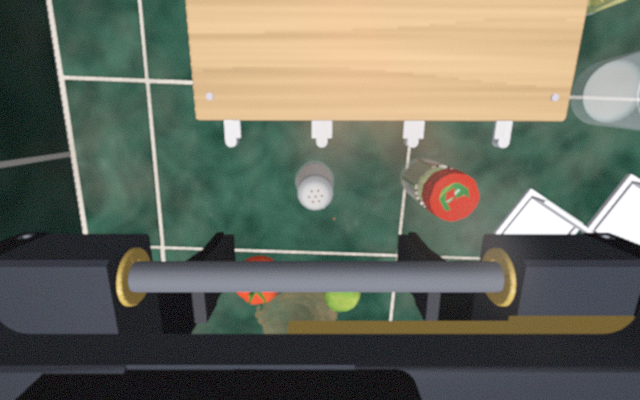

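The wrist view shows the shaker top at (315,190), the jar cap at (452,194), and the rail noses at about u=232, 322, 414 and 503, v=140. I'll use it to check the positions.

```bash
python3 - <<'E'
from h import *
P=np.load("w0.npz")["P"];Z=P[...,2]
rc,Q=board(P);print(rc,Q[:,2].mean())
f=np.array([(y+.005,np.percentile(Q[(Q[:,1]>y)&(Q[:,1]<y+.01),0],1)) for y in np.arange(-.09,.19,.01)]);print(np.polyfit(f[:,0],f[:,1],1),np.percentile(Q[:,1],[.5,99.5]))
for n,u,v,lo in(("salt",315,190,.082),("jar",452,194,.098)):
    w=32;q=P[v-w:v+w,u-w:u+w].reshape(-1,3);q=q[(q[:,2]>lo)&(q[:,2]<lo+.02)];print(n,len(q),cv2.minAreaRect((q[:,:2]*1000).astype(np.float32)),q[:,2].mean())
for u in(232,322,414,503):
    q=P[124:150,u-16:u+16].reshape(-1,3);q=q[(q[:,2]>.008)&(q[:,2]<.025)];print(u,len(q),"y",(np.percentile(q[:,1],3)+np.percentile(q[:,1],97))/2,"xmin",np.percentile(q[:,0],2),q[:,2].mean())
E
```

```text
((671.2081298828125, 48.88983154296875), (95.2201156616211, 330.43780517578125), 1.960273265838623) 0.08613369220228104
[-0.0306  0.6262] [-0.1128  0.2113]
salt 728 ((553.8390502929688, 103.62651062011719), (29.402385711669922, 28.712383270263672), 47.443458557128906) 0.08672749064799785
jar 2026 ((560.8267211914062, -18.3341121673584), (43.86113357543945, 42.968421936035156), 28.504663467407227) 0.10603943090674486
232 313 y 0.19729520929248717 xmin 0.5901823662433885 0.014133649934498067
322 366 y 0.09787153735427875 xmin 0.5937179099629306 0.014223201987627011
414 382 y -0.0034049560194089356 xmin 0.5972229244115254 0.013985547955529795
503 351 y -0.1029887243553767 xmin 0.5997751693153197 0.013856681505484717
```

Emit:
{"fn": "apply_moves", "kwargs": {"steps": [[0,0,0,0,-1,90,1],[0,0,0,0,-1,130,1],[0,0,0,0,-1,160,1],[0,0,0,0,-1,185,1],[0,0,0,0,-1,185,1],[0,0,0,0,-1,185,1],[0,0,0,0,-1,185,1],[0,0,0,0,-1,185,-1],[0,0,0,0,-1,185,-1],[0,0,0,0,-1,185,-1],[0,0,0,0,-1,185,-1],[0,0,0,0,-1,185,-1],[0,0,0,0,-1,185,-1],[0,0,0,0,-1,185,-1],[0,0,0,0,-1,185,-1],[0,0,0,0,-1,185,-1]], "force": 15}}

```text
time: 3.15
ee_pos: [0.5548, 0.1014, 0.0376]
eef_rot: [1.0, 0.016, 0.0, -0.0]
ft_force: [0.3, 0.1, 0.9]
width: 0.0386
grip_force: 14.9
```

Emit:
{"fn": "apply_moves", "kwargs": {"steps": [[0,0,0,0,0,-30,-1],[0,0,0,0,0,-60,-1],[0,0,0,0,0,-90,-1],[0,0,0,0,0,-115,-1],[0,0,0,0,0,-120,-1],[0,0,0,20,2,-120,-1],[0,0,0,45,4,-120,-1],[0,0,0,70,7,-120,-1],[0,0,0,95,9,-120,-1],[0,0,0,113,11,-120,-1],[0,0,0,113,11,-120,-1],[0,0,0,113,11,-120,-1],[0,0,0,113,11,-110,-1],[0,0,0,113,11,-100,-1],[0,0,0,113,11,-93,-1],[0,0,0,113,11,-88,-1],[0,0,0,113,11,-87,-1],[0,0,0,113,11,-87,-1]]}}

```text
time: 4.65
ee_pos: [0.6678, 0.0939, 0.1242]
eef_rot: [1.0, 0.016, -0.0, 0.0]
ft_force: [-0.5, 0.1, -0.3]
width: 0.0384
grip_force: 14.8
```

Emit:
{"fn": "apply_moves", "kwargs": {"steps": [[0,0,0,0,0,1.5,-1],[0,0,0,0,0,1.5,-1],[0,0,0,0,0,1.5,0.2],[0,0,0,0,0,1.5,0.6],[0,0,0,0,0,1.5,1],[0,0,0,0,0,1.5,1],[0,0,0,0,0,1.5,1],[0,0,0,0,0,1.5,1],[0,0,0,0,0,-20,1],[0,0,0,0,0,-60,1],[0,0,0,0,0,-100,1],[0,0,0,0,0,-110,1],[0,0,0,0,0,-110,1]]}}

```text
time: 5.73
ee_pos: [0.6698, 0.0947, 0.2394]
eef_rot: [1.0, 0.016, 0.004, -0.001]
ft_force: [-0.3, -0.2, -0.6]
width: 0.0865
grip_force: 0.0
```

```bash
python3 - <<'E'
from h import *
plan((.561,-.0193,.235,.033),(.561,-.0193,.045,.033))
E
```

```text
t 5.7 at [0.6698 0.0947 0.2394] yaw 0.03277397008358842 F [-0.3112 -0.1985 -0.5543] w 0.0865
(0.561, -0.0193, 0.235, 0.033) -> [-0.001 -0.007 -0.   ] [-112.5  110.4    3.5]
(0.561, -0.0193, 0.045, 0.033) -> [-0.001 -0.007 -0.   ] [-113.8  110.5  193.5]
```

Emit:
{"fn": "apply_moves", "kwargs": {"steps": [[0,0,0,-112,110,0,1],[0,0,0,-112,110,0,1],[0,0,0,-112,110,0,1],[0,0,0,-112,110,0,1],[0,0,0,-112,110,0,1],[0,0,0,-112,110,40,1],[0,0,0,-112,110,80,1],[0,0,0,-112,110,80,1],[0,0,0,-112,110,80,1],[0,0,0,-112,110,80,1]]}}

```text
time: 6.57
ee_pos: [0.5605, -0.0193, 0.1562]
eef_rot: [1.0, 0.017, 0.001, -0.0]
ft_force: [-0.2, 0.2, 1.1]
width: 0.087
grip_force: 0.0
```

```bash
python3 - <<'E'
from h import *
plan((.561,-.0193,.045,.033))
E
```

```text
t 6.6 at [ 0.5605 -0.0193  0.1562] yaw 0.033169405932735305 F [-0.2395  0.2173  1.0745] w 0.087
(0.561, -0.0193, 0.045, 0.033) -> [-0.    -0.001  0.   ] [  0.3  -0.  111.2]
```

Emit:
{"fn": "apply_moves", "kwargs": {"steps": [[0,0,0,0,0,40,1],[0,0,0,0,0,75,1],[0,0,0,0,0,105,1],[0,0,0,0,0,111,1],[0,0,0,0,0,111,1],[0,0,0,0,0,111,1],[0,0,0,0,0,111,-1],[0,0,0,0,0,111,-1],[0,0,0,0,0,111,-1],[0,0,0,0,0,111,-1],[0,0,0,0,0,111,-1],[0,0,0,0,0,111,-1],[0,0,0,0,0,111,-1],[0,0,0,0,0,111,-1]], "force": 15}}

```text
time: 7.73
ee_pos: [0.5598, -0.0197, 0.0436]
eef_rot: [1.0, 0.016, 0.0, 0.0]
ft_force: [-0.4, 0.4, 1.5]
width: 0.0442
grip_force: 15.0
```

```bash
python3 - <<'E'
from h import *
z=r.read_state()["ee_pos"][2]
x,y=.595+.075+.055*.0325,.047-.055+.0024
plan((x,y,z+.120,.033),(x,y,z+.087,.033))
E
```

```text
t 7.7 at [ 0.5598 -0.0197  0.0436] yaw 0.032796473587395424 F [-0.4221  0.3916  1.5244] w 0.0442
(0.6717875, -0.005600000000000001, np.float64(0.16356010122290696), 0.033) -> [ 0. -0. -0.] [ 112.4  -10.4 -120. ]
(0.6717875, -0.005600000000000001, np.float64(0.13056010122290695), 0.033) -> [ 0. -0. -0.] [112.4 -10.4 -87. ]
```

Emit:
{"fn": "apply_moves", "kwargs": {"steps": [[0,0,0,0,0,-30,-1],[0,0,0,0,0,-60,-1],[0,0,0,0,0,-90,-1],[0,0,0,0,0,-115,-1],[0,0,0,0,0,-120,-1],[0,0,0,20,-2,-120,-1],[0,0,0,45,-4,-120,-1],[0,0,0,70,-7,-120,-1],[0,0,0,95,-9,-120,-1],[0,0,0,112,-10,-120,-1],[0,0,0,112,-10,-120,-1],[0,0,0,112,-10,-120,-1],[0,0,0,112,-10,-110,-1],[0,0,0,112,-10,-100,-1],[0,0,0,112,-10,-93,-1],[0,0,0,112,-10,-88,-1],[0,0,0,112,-10,-86,-1],[0,0,0,112,-10,-86,-1],[0,0,0,112,-10,-86,-1]]}}

```text
time: 9.32
ee_pos: [0.6712, -0.0061, 0.1294]
eef_rot: [1.0, 0.016, 0.0, 0.0]
ft_force: [0.4, -0.1, -0.9]
width: 0.0443
grip_force: 15.0
```

Emit:
{"fn": "apply_moves", "kwargs": {"steps": [[0,0,0,0,0,0.5,-0.2],[0,0,0,0,0,0.5,0.2],[0,0,0,0,0,0.5,0.6],[0,0,0,0,0,0.5,0.8],[0,0,0,0,0,0.5,0.8],[0,0,0,0,0,0.5,0.8],[0,0,0,0,0,-20,0.8],[0,0,0,0,0,-60,1],[0,0,0,0,0,-100,1],[0,0,0,0,0,-110,1],[0,0,0,-40,0,-110,1],[0,0,0,-80,0,-110,1],[0,0,0,-120,0,-110,1],[0,0,0,-160,0,-110,1],[0,0,0,-200,0,-110,1],[0,0,0,-240,0,-110,1],[0,0,0,-240,0,-110,1],[0,0,0,-240,0,-110,1]]}}

```text
time: 10.82
ee_pos: [0.4304, -0.0144, 0.2403]
eef_rot: [1.0, 0.016, 0.001, 0.001]
ft_force: [1.1, 0.8, 0.6]
width: 0.0868
grip_force: 0.0
```

```bash
python3 - <<'E'
from h import *
c,P=snap("wrist","w1");snap("top","top1")
a=cv2.imread("pics/w1.png");b=cv2.imread("pics/top1.png")
cv2.imwrite("pics/m1.png",cv2.resize(np.vstack([a,b]),(480,600)))
plan((.43,.1,.2,.033))
E
```

```text
t 10.9 at [ 0.4323 -0.0139  0.24  ] yaw 0.03275090301603692 F [0.0114 0.5997 0.3909] w 0.0869
(0.43, 0.1, 0.2, 0.033) -> [ 0.001 -0.002 -0.   ] [   1.4 -113.9   40. ]
```

View pics/m1.png

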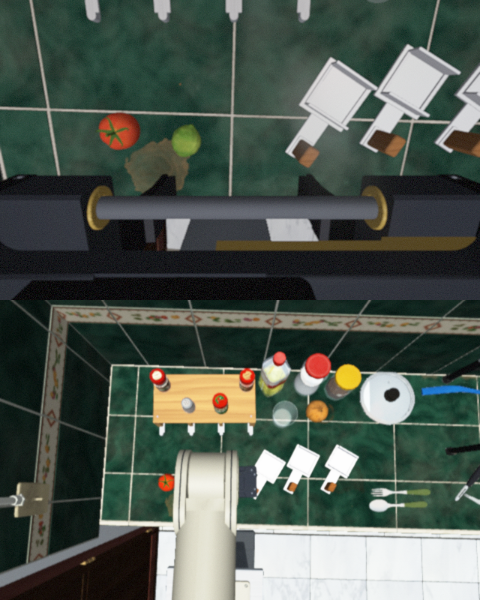

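The shaker and jar now stand upright on the board. In the full-size wrist view the tomato is at about (157,175), the lime at (248,187), and two trays are at (450,125) and (550,110). Next I measure these.

```bash
cat >> h.py <<'E'
def trays(P,I,xmin=.38):
    "fit each tray: handle top + plate -> (origin, yaw)"
    hsv=cv2.cvtColor(I,cv2.COLOR_RGB2HSV);Z=P[...,2];out=[]
    m=((Z>.056)&(Z<.068)&(P[...,0]>.33)&(P[...,0]<.62)&(hsv[...,0]<20)&(hsv[...,1]>60)&(hsv[...,1]<225)).astype(np.uint8)
    n,l,s,c=cv2.connectedComponentsWithStats(m)
    for i in range(1,n):
        if s[i,4]<60: continue
        h=cv2.minAreaRect((P[l==i][:,:2]*1000).astype(np.float32)); hc=np.array(h[0])/1000
        if max(h[1])>45: continue
        D=np.hypot(P[...,0]-hc[0],P[...,1]-hc[1])
        w=(Z<.04)&(hsv[...,1]<70)&(hsv[...,2]>120)&(D<.17)&(Z>-.004)
        nn,ll,ss,cc=cv2.connectedComponentsWithStats(w.astype(np.uint8))
        if nn<2: continue
        # nearest big component
        js=[j for j in range(1,nn) if ss[j,4]>150]; 
        if not js: continue
        j=min(js,key=lambda j:np.nanmin(D[ll==j])); Q=P[ll==j][:,:2]
        far=Q[np.hypot(*(Q-hc).T)>.062]
        pc=np.array(cv2.minAreaRect((far*1000).astype(np.float32))[0])/1000
        d=pc-hc; yaw=np.arctan2(d[1],d[0]); out.append((hc,yaw,np.linalg.norm(d),h[1],h[2]))
        print("tray handle",hc,"yaw %.3f"%yaw,"len",np.linalg.norm(d).round(4),"rect",np.round(h[1],1),round(h[2],1),"plate",pc)
    return out
E
python3 - <<'E'
from h import *
for t in("w1","top1","top0"):
    d=np.load(t+".npz");P,I=d["P"],d["img"];Z=P[...,2];hsv=cv2.cvtColor(I,cv2.COLOR_RGB2HSV)
    print(t);trays(P,I)
    if t!="top1":
      for n,(x,y),hl in(("tom",(.432,.166),(.058)),("lime",(.419,.064),.05)):
        m=(np.hypot(P[...,0]-x,P[...,1]-y)<.045)&(Z>.013)&(hsv[...,1]>110)
        q=P[m];C=np.cov(q[:,:2].T);w,v=np.linalg.eigh(C)
        print(n,len(q),cv2.minAreaRect((q[:,:2]*1000).astype(np.float32)),cv2.minEnclosingCircle((q[:,:2]*1000).astype(np.float32)),q[:,2].max(),"long axis",np.arctan2(v[1,1],v[0,1]),np.sqrt(w))
E
```

```text
w1
tray handle [ 0.4266 -0.243 ] yaw 0.019 len 0.032 rect [20.6 29.8] 64.6 plate [ 0.4586 -0.2424]
tray handle [ 0.4272 -0.361 ] yaw 0.814 len 0.0707 rect [28.3 13.4] 8.8 plate [ 0.4757 -0.3096]
tray handle [ 0.4066 -0.1199] yaw 0.067 len 0.0554 rect [19.6 29.6] 61.9 plate [ 0.4618 -0.1162]
tom 2113 ((430.2900695800781, 166.7945098876953), (55.56616973876953, 54.23236846923828), 1.1788002252578735) ((431.0341491699219, 168.02032470703125), 28.948078155517578) 0.06142854515705404 long axis 1.8701766166255729 [0.0137 0.0139]
lime 3229 ((424.35247802734375, 56.6207160949707), (46.01767349243164, 70.44587707519531), 38.33110046386719) ((423.3663024902344, 56.39796447753906), 37.1242561340332) 0.359165693100103 long axis 2.381070720299628 [0.0105 0.0189]
top1
tray handle [ 0.4277 -0.2434] yaw -0.451 len 0.0485 rect [18.7 26.7] 68.7 plate [ 0.4713 -0.2646]
tray handle [ 0.431  -0.3698] yaw 0.278 len 0.0578 rect [20.6 27.2] 69.9 plate [ 0.4866 -0.3539]
top0
tray handle [ 0.4276 -0.2435] yaw -1.045 len 0.0951 rect [18.9 27.1] 60.3 plate [ 0.4753 -0.3258]
tray handle [ 0.4313 -0.3706] yaw 0.263 len 0.0586 rect [20.4 27.9] 65.8 plate [ 0.4878 -0.3554]
tray handle [ 0.4076 -0.1207] yaw 0.347 len 0.0787 rect [18.5 26.7] 57.0 plate [ 0.4816 -0.0939]
tom 436 ((431.80517578125, 166.8334503173828), (55.8218879699707, 55.456233978271484), 51.13837432861328) ((431.826171875, 166.81234741210938), 29.104543685913086) 0.060845417994318085 long axis 1.9856772202052428 [0.0141 0.0145]
lime 293 ((419.2067565917969, 64.55021667480469), (47.33795928955078, 44.23860168457031), 16.145231246948242) ((418.47998046875, 65.06056213378906), 26.08855438232422) 0.04956652771023462 long axis 2.90559258847149 [0.0111 0.0127]
```

```bash
cat >> h.py <<'E'
from scipy.optimize import minimize
def trays(P,I,hs):
    hsv=cv2.cvtColor(I,cv2.COLOR_RGB2HSV);Z=P[...,2]
    w=(Z<.04)&(Z>-.006)&(hsv[...,1]<75)&(hsv[...,2]>90); out=[]
    for h in hs:
        D=np.hypot(P[...,0]-h[0],P[...,1]-h[1])
        m=(D<.03)&(Z>.054)&(Z<.07)&(hsv[...,0]<25)&(hsv[...,1]>60)
        if m.sum()<40: print("no handle near",h);continue
        hc=np.array(cv2.minAreaRect((P[m][:,:2]*1000).astype(np.float32))[0])/1000
        k=(D<.2)&~np.isnan(Z)&(Z<.04); Q=P[k][:,:2]; W=w[k]
        def cost(p):
            c,s=np.cos(p[2]),np.sin(p[2]); a=Q-p[:2]; x=a@[c,s]; y=a@[-s,c]
            ins=(abs(x-.1)<.042)&(abs(y)<.042); near=(abs(x-.1)<.056)&(abs(y)<.056)&~ins
            return -(W[ins].sum()-(~W[ins]).sum())+(W[near].sum())
        best=min((cost((hc[0]+dx,hc[1]+dy,t)),abs(dx)+abs(dy),hc[0]+dx,hc[1]+dy,t) for t in np.arange(-.9,.6,.02) for dx in(-.003,0,.003) for dy in(-.003,0,.003))
        hb=np.array(best[2:4]); t=best[4]; print("tray handle",hc,"fit",hb,"yaw %.2f"%t,"origin",hb+.1*np.array([np.cos(t),np.sin(t)]),"score",-best[0]); out.append((hc,hb,t))
    return out
H0=[(.407,-.120),(.4275,-.243),(.431,-.37)]
E
python3 - <<'E'
from h import *
for t in("w1","top0"):
    d=np.load(t+".npz");P,I=d["P"],d["img"];Z=P[...,2];hsv=cv2.cvtColor(I,cv2.COLOR_RGB2HSV)
    print(t);trays(P,I,H0)
    m=(np.hypot(P[...,0]-.419,P[...,1]-.064)<.045)&(Z>.010)&(Z<.06)&(hsv[...,1]>140)&(hsv[...,0]>28)&(hsv[...,0]<60)
    q=P[m];w,v=np.linalg.eigh(np.cov(q[:,:2].T))
    print(len(q),cv2.minAreaRect((q[:,:2]*1000).astype(np.float32)),q[:,2].max(),"long",np.arctan2(v[1,1],v[0,1]),np.sqrt(w))
plan((.431,.167,.2,.033),(.431,.167,.015,.033))
E
```

```text
w1
tray handle [ 0.4066 -0.1198] fit [ 0.4036 -0.1168] yaw -0.52 origin [ 0.4904 -0.1665] score 3346
tray handle [ 0.4265 -0.243 ] fit [ 0.4265 -0.24  ] yaw -0.48 origin [ 0.5152 -0.2862] score 4890
tray handle [ 0.4284 -0.3614] fit [ 0.4314 -0.3584] yaw 0.58 origin [ 0.515  -0.3036] score 1640
825 ((418.3830871582031, 64.29112243652344), (46.05485916137695, 41.51973342895508), 18.226831436157227) 0.04738406107303472 long 2.8870013137125543 [0.0093 0.0126]
top0
tray handle [ 0.4076 -0.1207] fit [ 0.4046 -0.1177] yaw -0.50 origin [ 0.4923 -0.1656] score 805
tray handle [ 0.4276 -0.2435] fit [ 0.4246 -0.2435] yaw -0.44 origin [ 0.5151 -0.2861] score 814
tray handle [ 0.4313 -0.3706] fit [ 0.4283 -0.3676] yaw -0.50 origin [ 0.5161 -0.4155] score 884
287 ((418.6586608886719, 64.6784896850586), (45.789695739746094, 43.73435592651367), 26.576461791992188) 0.04956652771023462 long 2.8606511274320905 [0.011  0.0126]
t 10.9 at [ 0.4323 -0.0139  0.24  ] yaw 0.03275090301603692 F [0.0114 0.5997 0.3909] w 0.0869
(0.431, 0.167, 0.2, 0.033) -> [ 0.001 -0.002 -0.   ] [   4.6 -180.9   40. ]
(0.431, 0.167, 0.015, 0.033) -> [ 0.001 -0.002 -0.   ] [   4.3 -181.   225. ]
```

```bash
python3 - <<'E'
from h import *
plan((.4185,.065,.12,-.27),(.4185,.065,.010,-.27))
E
```

```text
t 10.9 at [ 0.4323 -0.0139  0.24  ] yaw 0.03275090301603692 F [0.0114 0.5997 0.3909] w 0.0869
(0.4185, 0.065, 0.12, -0.27) -> [ 0.    -0.002  0.303] [-11.4 -79.4 120. ]
(0.4185, 0.065, 0.01, -0.27) -> [ 0.    -0.002  0.303] [-11.6 -79.4 230. ]
```

Emit:
{"fn": "apply_moves", "kwargs": {"steps": [[0,0,0.1,-5,-35,0,1],[0,0,0.2,-11,-79,30,1],[0,0,0.303,-11.5,-79.4,70,1],[0,0,0.303,-11.5,-79.4,110,1],[0,0,0.303,-11.5,-79.4,150,1],[0,0,0.303,-11.5,-79.4,185,1],[0,0,0.303,-11.5,-79.4,210,1],[0,0,0.303,-11.5,-79.4,225,1],[0,0,0.303,-11.5,-79.4,230,1],[0,0,0.303,-11.5,-79.4,230,1],[0,0,0.303,-11.5,-79.4,230,1],[0,0,0.303,-11.5,-79.4,230,-1],[0,0,0.303,-11.5,-79.4,230,-1],[0,0,0.303,-11.5,-79.4,230,-1],[0,0,0.303,-11.5,-79.4,230,-1],[0,0,0.303,-11.5,-79.4,230,-1],[0,0,0.303,-11.5,-79.4,230,-1],[0,0,0.303,-11.5,-79.4,230,-1]], "force": 10}}

```text
time: 12.42
ee_pos: [0.4175, 0.065, 0.0097]
eef_rot: [0.991, -0.135, 0.0, 0.0]
ft_force: [0.6, -1.2, 0.1]
width: 0.0486
grip_force: 0.0
```

```bash
python3 - <<'E'
from h import *
z=r.read_state()["ee_pos"][2]
d=r.camera("top");P=cloud(d);trays(P,d["pixels"],H0)
plan((.491,-.166,z+.1,-.51),(.491,-.166,z+.007,-.51))
E
```

```text
tray handle [ 0.4075 -0.1206] fit [ 0.4045 -0.1176] yaw -0.50 origin [ 0.4923 -0.1655] score 813
tray handle [ 0.4278 -0.2434] fit [ 0.4248 -0.2404] yaw -0.46 origin [ 0.5144 -0.2848] score 813
tray handle [ 0.4316 -0.3707] fit [ 0.4286 -0.3677] yaw -0.50 origin [ 0.5164 -0.4156] score 894
t 12.5 at [0.4174 0.065  0.0096] yaw -0.2702431844342726 F [ 0.029  -0.353   0.9754] w 0.0445
(0.491, -0.166, np.float64(0.10965723175651139), -0.51) -> [ 0.   -0.    0.24] [ 132.6  203.  -100. ]
(0.491, -0.166, np.float64(0.016657231756511383), -0.51) -> [ 0.   -0.    0.24] [132.6 203.   -7. ]
```

Emit:
{"fn": "apply_moves", "kwargs": {"steps": [[0,0,0,0,0,0,-1],[0,0,0,0,0,0,-1],[0,0,0,0,0,0,-1],[0,0,0,0,0,-40,-1],[0,0,0,0,0,-80,-1],[0,0,0.08,25,30,-100,-1],[0,0,0.16,45,65,-100,-1],[0,0,0.24,65,100,-100,-1],[0,0,0.24,90,135,-100,-1],[0,0,0.24,115,170,-100,-1],[0,0,0.24,135,203.5,-100,-1],[0,0,0.24,135,203.5,-100,-1],[0,0,0.24,135,203.5,-80,-1],[0,0,0.24,135,203.5,-50,-1],[0,0,0.24,135,203.5,-25,-1],[0,0,0.24,135,203.5,-12,-1],[0,0,0.24,135,203.5,-7,-1],[0,0,0.24,135,203.5,-7,-1]]}}

```text
time: 13.97
ee_pos: [0.4925, -0.1667, 0.0156]
eef_rot: [0.968, -0.252, -0.001, -0.0]
ft_force: [0.4, 0.2, 0.2]
width: 0.0437
grip_force: 10.0
```

Open gently, then rise and look.

Emit:
{"fn": "apply_moves", "kwargs": {"steps": [[0,0,0,0,0,0,0.1],[0,0,0,0,0,0,0.2],[0,0,0,0,0,0,0.35],[0,0,0,0,0,0,0.5],[0,0,0,0,0,0,0.7],[0,0,0,0,0,0,0.7],[0,0,0,0,0,-15,0.7],[0,0,0,0,0,-50,0.8],[0,0,0,0,0,-90,1],[0,0,0,0,0,-130,1],[0,0,0,-70,0,-160,1],[0,0,0,-70,0,-160,1],[0,0,0,-70,0,-160,1]]}}

```text
time: 15.05
ee_pos: [0.4303, -0.1309, 0.1797]
eef_rot: [0.968, -0.251, 0.002, 0.001]
ft_force: [1.5, -0.1, -0.9]
width: 0.0867
grip_force: 0.0
```

```bash
python3 - <<'E'
from h import *
c,P=snap("wrist","w2");I=c["pixels"];Z=P[...,2];hsv=cv2.cvtColor(I,cv2.COLOR_RGB2HSV)
trays(P,I,H0)
m=(np.hypot(P[...,0]-.493,P[...,1]+.167)<.06)&(Z<.08)&(hsv[...,1]>140)&(hsv[...,0]>28)&(hsv[...,0]<60);q=P[m]
print("lime",len(q),q[:,:2].mean(0),q[:,2].max())
plan((.431,.167,.2,.033),(.431,.167,.011,.033))
E
```

```text
tray handle [ 0.4067 -0.1209] fit [ 0.4037 -0.1179] yaw -0.52 origin [ 0.4905 -0.1676] score 2659
tray handle [ 0.4269 -0.2438] fit [ 0.4239 -0.2408] yaw -0.46 origin [ 0.5135 -0.2852] score 4640
tray handle [ 0.4305 -0.3697] fit [ 0.4335 -0.3667] yaw 0.58 origin [ 0.5171 -0.3119] score 1158<stdin>:5: RuntimeWarning: Mean of empty slice.
  ret = um.true_divide(
Traceback (most recent call last):
ValueError: zero-size array to reduction operation maximum which has no identity
```

View pics/w2.png

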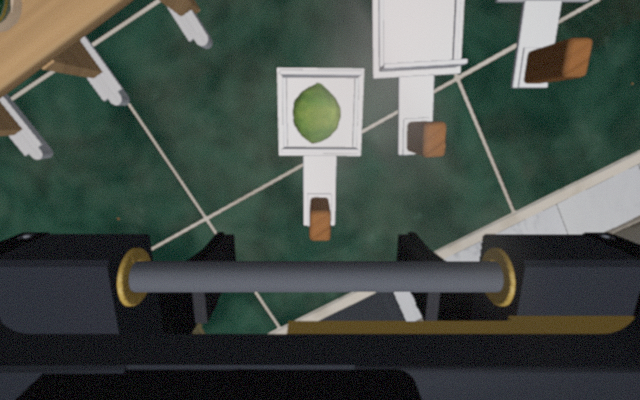

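The lime sits in the dish of tray_1, at (317,112). The tomato is next.

```bash
python3 - <<'E'
from h import *
plan((.431,.167,.2,-.46),(.431,.167,.012,-.46))
E
```

```text
t 15.1 at [ 0.4315 -0.1324  0.1785] yaw -0.5095082591304291 F [ 0.1797 -0.1115  0.2611] w 0.0866
(0.431, 0.167, 0.2, -0.46) -> [ 0.002 -0.004 -0.05 ] [-146.4 -261.1  -22.5]
(0.431, 0.167, 0.012, -0.46) -> [ 0.002 -0.004 -0.05 ] [-147.1 -261.3  165.5]
```

Emit:
{"fn": "apply_moves", "kwargs": {"steps": [[0,0,-0.05,-20,-35,0,1],[0,0,-0.05,-40,-70,0,1],[0,0,-0.05,-60,-105,0,1],[0,0,-0.05,-80,-140,0,1],[0,0,-0.05,-100,-175,0,1],[0,0,-0.05,-120,-210,0,1],[0,0,-0.05,-140,-245,0,1],[0,0,-0.05,-147,-261,0,1],[0,0,-0.05,-147,-261,30,1],[0,0,-0.05,-147,-261,70,1],[0,0,-0.05,-147,-261,110,1],[0,0,-0.05,-147,-261,145,1],[0,0,-0.05,-147,-261,165,1],[0,0,-0.05,-147,-261,165,1],[0,0,-0.05,-147,-261,165,1],[0,0,-0.05,-147,-261,165,-1],[0,0,-0.05,-147,-261,165,-1],[0,0,-0.05,-147,-261,165,-1],[0,0,-0.05,-147,-261,165,-1],[0,0,-0.05,-147,-261,165,-1]], "force": 8}}

```text
time: 16.77
ee_pos: [0.4321, 0.1665, 0.0124]
eef_rot: [0.974, -0.229, 0.001, -0.0]
ft_force: [0.3, -0.2, -0.1]
width: 0.0615
grip_force: 0.0
```

Emit:
{"fn": "apply_moves", "kwargs": {"steps": [[0,0,0,0,0,0,-1],[0,0,0,0,0,0,-1],[0,0,0,0,0,0,-1]]}}

```text
time: 17.02
ee_pos: [0.4319, 0.1666, 0.0121]
eef_rot: [0.974, -0.228, 0.001, -0.0]
ft_force: [-0.0, -0.9, 6.5]
width: 0.0542
grip_force: 8.0
```

```bash
python3 - <<'E'
from h import *
z=r.read_state()["ee_pos"][2]
d=r.camera("top");P=cloud(d);trays(P,d["pixels"],H0)
plan((.516,-.286,z+.1,-.46),(.516,-.286,z+.007,-.46))
E
```

```text
tray handle [ 0.4074 -0.1207] fit [ 0.4044 -0.1177] yaw -0.50 origin [ 0.4922 -0.1656] score 529
tray handle [ 0.4275 -0.2434] fit [ 0.4245 -0.2434] yaw -0.44 origin [ 0.515 -0.286] score 803
tray handle [ 0.4313 -0.3703] fit [ 0.4283 -0.3673] yaw -0.50 origin [ 0.516  -0.4153] score 889
t 17.1 at [0.4319 0.1666 0.0121] yaw -0.4605599470398047 F [-0.0226 -1.4326  5.5163] w 0.0545
(0.516, -0.286, np.float64(0.11209576947150415), -0.46) -> [-0.001 -0.001 -0.001] [276.6 368.  -99.9]
(0.516, -0.286, np.float64(0.01909576947150415), -0.46) -> [-0.001 -0.001 -0.001] [276.5 368.1  -6.9]
```

Emit:
{"fn": "apply_moves", "kwargs": {"steps": [[0,0,0,0,0,-40,-1],[0,0,0,0,0,-80,-1],[0,0,0,21,27,-100,-1],[0,0,0,42,55,-100,-1],[0,0,0,64,85,-100,-1],[0,0,0,87,116,-100,-1],[0,0,0,110,147,-100,-1],[0,0,0,133,178,-100,-1],[0,0,0,156,209,-100,-1],[0,0,0,180,240,-100,-1],[0,0,0,204,271,-100,-1],[0,0,0,228,302,-100,-1],[0,0,0,252,334,-100,-1],[0,0,0,276.5,368,-100,-1],[0,0,0,276.5,368,-100,-1],[0,0,0,276.5,368,-80,-1],[0,0,0,276.5,368,-50,-1],[0,0,0,276.5,368,-25,-1],[0,0,0,276.5,368,-12,-1],[0,0,0,276.5,368,-7,-1]]}}

```text
time: 18.73
ee_pos: [0.514, -0.285, 0.0164]
eef_rot: [0.974, -0.228, -0.002, -0.0]
ft_force: [-5.3, 2.3, 10.3]
width: 0.0544
grip_force: 7.9
```

Emit:
{"fn": "apply_moves", "kwargs": {"steps": [[0,0,0,0,0,0,-1],[0,0,0,0,0,0,0.3],[0,0,0,0,0,0,0.4],[0,0,0,0,0,0,0.6],[0,0,0,0,0,0,0.8],[0,0,0,0,0,0,0.9],[0,0,0,0,0,0,0.9],[0,0,0,0,0,0,0.9],[0,0,0,0,0,-15,1],[0,0,0,0,0,-50,1],[0,0,0,0,0,-90,1],[0,0,0,0,0,-130,1],[0,0,0,-70,-60,-160,1],[0,0,0,-70,-120,-160,1],[0,0,0,-70,-120,-160,1],[0,0,0,-70,-120,-160,1],[0,0,0,-70,-120,-160,1]]}}

```text
time: 20.15
ee_pos: [0.5074, -0.1413, 0.1799]
eef_rot: [0.974, -0.224, 0.001, -0.001]
ft_force: [0.9, 0.8, -0.4]
width: 0.0867
grip_force: 0.0
```

```bash
python3 - <<'E'
from h import *
c,P=snap("wrist","w3");trays(P,c["pixels"],H0)
c,P=snap("top","top3");trays(P,c["pixels"],H0)
plan((.4068,-.1205,.15,-.51),(.4068,-.1205,.026,-.51))
E
```

```text
tray handle [ 0.4037 -0.119 ] fit [ 0.4067 -0.122 ] yaw -0.50 origin [ 0.4944 -0.1699] score 3012
tray handle [ 0.4269 -0.2429] fit [ 0.4269 -0.2429] yaw -0.46 origin [ 0.5165 -0.2873] score 2072
tray handle [ 0.4308 -0.3695] fit [ 0.4308 -0.3665] yaw -0.54 origin [ 0.5165 -0.4179] score 7752
no handle near (0.407, -0.12)
no handle near (0.4275, -0.243)
tray handle [ 0.4315 -0.3702] fit [ 0.4315 -0.3672] yaw -0.52 origin [ 0.5183 -0.4169] score 896
t 20.2 at [ 0.5063 -0.1467  0.1789] yaw -0.4584127660522656 F [-1.0176 -0.3217  0.6216] w 0.0868
(0.4068, -0.1205, 0.15, -0.51) -> [ 0.    -0.001  0.052] [-100.8   20.6   28.8]
(0.4068, -0.1205, 0.026, -0.51) -> [ 0.    -0.001  0.052] [-100.9   20.5  152.8]
```

View pics/w3.png

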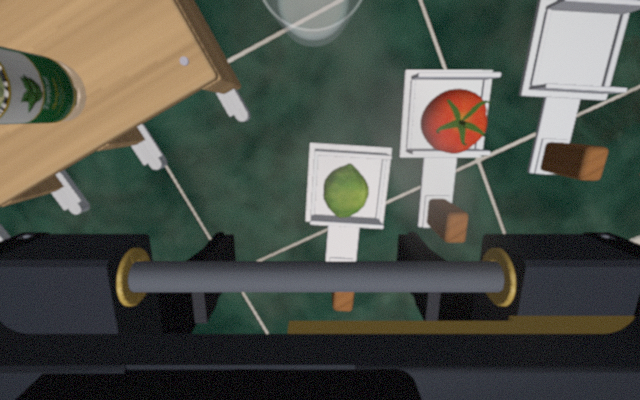

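Both vegetables are in their dishes: lime at (346,190), tomato at (455,122). Now I grip tray_1's handle.

Emit:
{"fn": "apply_moves", "kwargs": {"steps": [[0,0,0.052,-35,7,0,1],[0,0,0.052,-70,14,0,1],[0,0,0.052,-101,20.5,0,1],[0,0,0.052,-101,20.5,0,1],[0,0,0.052,-101,20.5,40,1],[0,0,0.052,-101,20.5,80,1],[0,0,0.052,-101,20.5,120,1],[0,0,0.052,-101,20.5,145,1],[0,0,0.052,-101,20.5,153,1],[0,0,0.052,-101,20.5,153,1],[0,0,0.052,-101,20.5,153,1],[0,0,0.052,-101,20.5,153,-1],[0,0,0.052,-101,20.5,153,-1],[0,0,0.052,-101,20.5,153,-1],[0,0,0.052,-101,20.5,153,-1],[0,0,0.052,-101,20.5,153,-1],[0,0,0.052,-101,20.5,153,-1],[0,0,0.052,-101,20.5,153,-1],[0,0,0.052,-101,20.5,153,-1],[0,0,0.052,-101,20.5,153,-1]], "force": 35}}

```text
time: 21.92
ee_pos: [0.4066, -0.1207, 0.0255]
eef_rot: [0.967, -0.253, -0.0, 0.0]
ft_force: [0.9, 0.4, -0.3]
width: 0.0352
grip_force: 0.0
```

Emit:
{"fn": "apply_moves", "kwargs": {"steps": [[0,0,0,0,0,0,-1],[0,0,0,0,0,0,-1],[0,0,0,0,0,0,-1]]}}

```text
time: 22.17
ee_pos: [0.4064, -0.1209, 0.0255]
eef_rot: [0.967, -0.253, -0.0, 0.0]
ft_force: [-0.6, 0.1, 0.7]
width: 0.0197
grip_force: 35.0
```

```bash
cat >> h.py <<'E'
RO=np.array([.595,.047]);RY=.0325
def rw(x,y):
    c,s=np.cos(RY),np.sin(RY);return RO[0]+(c*x-s*y)/1000,RO[1]+(s*x+c*y)/1000
E
python3 - <<'E'
from h import *
z=r.read_state()["ee_pos"][2]
plan((*rw(-160,102),z,RY))
E
```

```text
t 22.2 at [ 0.4064 -0.1209  0.0255] yaw -0.5124800917364395 F [-0.622   0.0764  0.6857] w 0.0197
(np.float64(0.431770076109807), np.float64(0.14374705135972776), np.float64(0.02550131499891773), 0.0325) -> [ 0.     0.    -0.545] [-107.7 -243.1   -0. ]
```

Emit:
{"fn": "apply_moves", "kwargs": {"steps": [[0,0,-0.01,-2,-4,0,-1],[0,0,-0.03,-5,-12,0,-1],[0,0,-0.06,-11,-24,0,-1],[0,0,-0.09,-17,-38,0,-1],[0,0,-0.12,-23,-52,0,-1],[0,0,-0.15,-30,-67,0,-1],[0,0,-0.18,-37,-83,0,-1],[0,0,-0.22,-44,-99,0,-1],[0,0,-0.26,-51,-115,0,-1],[0,0,-0.3,-58,-131,0,-1],[0,0,-0.34,-65,-147,0,-1],[0,0,-0.38,-72,-163,0,-1],[0,0,-0.41,-79,-178,0,-1],[0,0,-0.44,-85,-193,0,-1],[0,0,-0.47,-91,-206,0,-1],[0,0,-0.5,-97,-219,0,-1],[0,0,-0.52,-102,-230,0,-1],[0,0,-0.535,-105,-237,0,-1],[0,0,-0.545,-107,-241,0,-1],[0,0,-0.545,-107.7,-243,0,-1]]}}

```text
time: 23.83
ee_pos: [0.4317, 0.1441, 0.0255]
eef_rot: [1.0, 0.017, -0.0, 0.0]
ft_force: [-2.2, -4.9, 5.7]
width: 0.0198
grip_force: 35.0
```

Emit:
{"fn": "apply_moves", "kwargs": {"steps": [[0,0,0,0,0,0,-1],[0,0,0,0,0,0,-1],[0,0,0,0,0,0,-1]]}}

```text
time: 24.08
ee_pos: [0.4318, 0.1439, 0.0255]
eef_rot: [1.0, 0.016, 0.0, -0.0]
ft_force: [-0.8, 1.7, 0.0]
width: 0.0196
grip_force: 35.0
```

```bash
python3 - <<'E'
from h import *
c,P=snap("wrist","w4");print(c["position"],r.read_state()["grip_force"])
plan((*rw(-160,102),.0255,RY))
E
```

```text
[0.5023 0.1463 0.1879] 34.972514072433114
t 24.1 at [0.4318 0.1438 0.0255] yaw 0.03252307587672567 F [-1.2419  0.613  -0.8702] w 0.0202
(np.float64(0.431770076109807), np.float64(0.14374705135972776), 0.0255, 0.0325) -> [-0. -0.  0.] [0.  0.1 0. ]
```

View pics/w4.png

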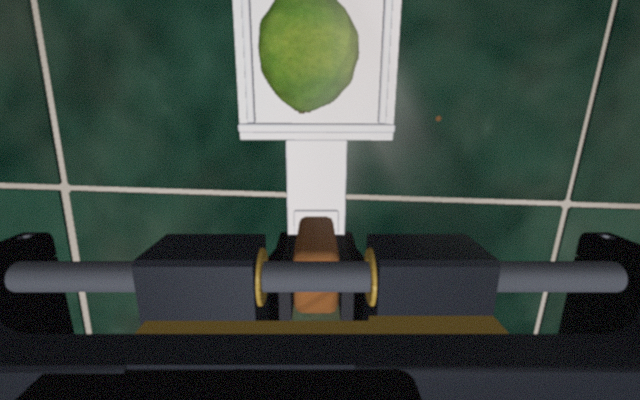

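The lime is in the dish at (308,50). The tray is square to the tool: neck and plate are both centred at u≈317. I start the insertion while watching the force.

Emit:
{"fn": "apply_moves", "kwargs": {"steps": [[0,0,0,3,0,0,-1],[0,0,0,8,0,0,-1],[0,0,0,13,0,0,-1],[0,0,0,18,0,0,-1],[0,0,0,23,0,0,-1],[0,0,0,28,0,0,-1],[0,0,0,33,0,0,-1],[0,0,0,38,0,0,-1],[0,0,0,42,0,0,-1],[0,0,0,45,0,0,-1],[0,0,0,45,0,0,-1],[0,0,0,45,0,0,-1]]}}

```text
time: 25.13
ee_pos: [0.4775, 0.1452, 0.0256]
eef_rot: [1.0, 0.016, 0.001, -0.0]
ft_force: [1.1, 0.2, -1.0]
width: 0.0198
grip_force: 35.0
```

```bash
python3 - <<'E'
from h import *
plan((*rw(-21,102),.0255,RY))
c,P=snap("scene","s5");I=c["pixels"];I2=c["pixels"][150:350,180:420]
cv2.imwrite("pics/s5c.png",cv2.resize(I2[:,:,::-1],(720,600),interpolation=cv2.INTER_CUBIC))
E
```

```text
t 25.1 at [0.4775 0.1452 0.0256] yaw 0.032418951230737895 F [ 1.1128  0.1595 -1.0325] w 0.0198
(np.float64(0.5706966731961338), np.float64(0.14826375613349765), 0.0255, 0.0325) -> [-0.    -0.001 -0.   ] [93.3 -0.1  0.2]
```

View pics/s5c.png

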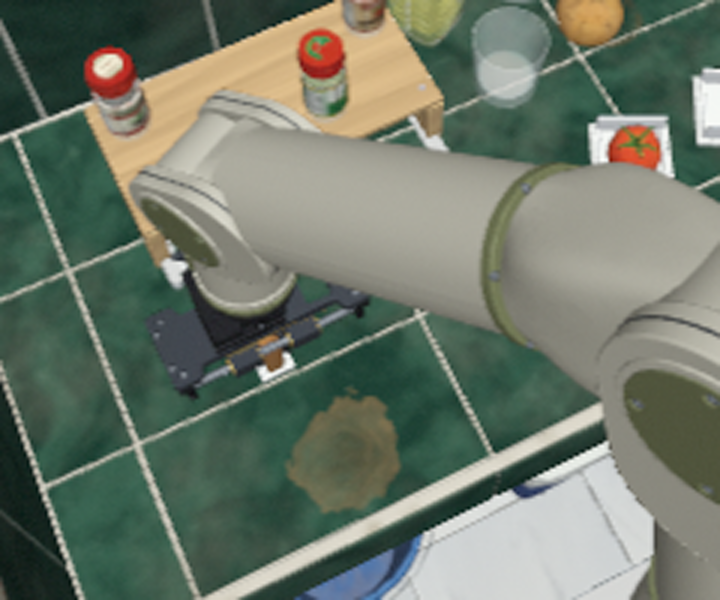

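No contact force so far, so the nose is in the mouth. I push on to the back wall.

Emit:
{"fn": "apply_moves", "kwargs": {"steps": [[0,0,0,4,0,0,-1],[0,0,0,10,0,0,-1],[0,0,0,16,0,0,-1],[0,0,0,22,0,0,-1],[0,0,0,28,0,0,-1],[0,0,0,34,0,0,-1],[0,0,0,40,0,0,-1],[0,0,0,46,0,0,-1],[0,0,0,52,0,0,-1],[0,0,0,58,0,0,-1],[0,0,0,64,0,0,-1],[0,0,0,70,0,0,-1],[0,0,0,76,0,0,-1],[0,0,0,80,0,0,-1],[0,0,0,84,0,0,-1],[0,0,0,87,0,0,-1],[0,0,0,89,0,0,-1],[0,0,0,91,0,0,-1],[0,0,0,92,0,0,-1],[0,0,0,92,0,0,-1]]}}

```text
time: 26.85
ee_pos: [0.5684, 0.1484, 0.0256]
eef_rot: [1.0, 0.016, -0.0, 0.0]
ft_force: [-4.6, 0.1, 4.1]
width: 0.0196
grip_force: 35.0
```

Emit:
{"fn": "apply_moves", "kwargs": {"steps": [[0,0,0,1,0,0,-1],[0,0,0,2,0,0,-1],[0,0,0,2,0,0,-1]]}}

```text
time: 27.1
ee_pos: [0.5703, 0.1485, 0.0256]
eef_rot: [1.0, 0.017, -0.0, 0.0]
ft_force: [-5.0, -0.7, 5.2]
width: 0.0199
grip_force: 35.0
```

Emit:
{"fn": "apply_moves", "kwargs": {"steps": [[0,0,0,1,0,0,-1],[0,0,0,2,0,0,-1],[0,0,0,2,0,0,-1],[0,0,0,2,0,0,-1]]}}

```text
time: 27.43
ee_pos: [0.5708, 0.1485, 0.0256]
eef_rot: [1.0, 0.017, -0.002, 0.0]
ft_force: [-12.9, -1.4, 12.1]
width: 0.0198
grip_force: 35.0
```

Emit:
{"fn": "apply_moves", "kwargs": {"steps": [[0,0,0,-1.5,0,0,-1],[0,0,0,-1.5,0,0,-0.5],[0,0,0,-1.5,0,0,0],[0,0,0,-1.5,0,0,0.2],[0,0,0,-1.5,0,0,0.3],[0,0,0,-1.5,0,0,0.3],[0,0,0,-1.5,0,-20,0.3],[0,0,0,-1.5,0,-60,0.3],[0,0,0,-1.5,0,-100,0.5],[0,0,0,-40,0,-140,1],[0,0,0,-80,20,-150,1],[0,0,0,-120,50,-150,1],[0,0,0,-140,80,-150,1],[0,0,0,-140,110,-150,1],[0,0,0,-140,110,-150,1],[0,0,0,-140,110,-150,1]]}}

```text
time: 28.77
ee_pos: [0.4362, 0.0317, 0.1761]
eef_rot: [1.0, 0.014, 0.001, 0.0]
ft_force: [1.2, 1.3, -0.5]
width: 0.0868
grip_force: 0.0
```

```bash
python3 - <<'E'
from h import *
c,P=snap("wrist","w6");I=c["pixels"]
def inriser(p):
    c,s=np.cos(RY),np.sin(RY);a=(p-RO)@np.array([[c,-s],[s,c]]);return a*1000
hsv=cv2.cvtColor(I,cv2.COLOR_RGB2HSV);Z=P[...,2]
h=np.array(rw(-19,102));m=(np.hypot(P[...,0]-h[0],P[...,1]-h[1])<.03)&(Z>.054)&(Z<.07)&(P[...,0]<.61)&(hsv[...,1]>60)
q=P[m];print(len(q),"handle riser",inriser(np.array(cv2.minAreaRect((q[:,:2]*1000).astype(np.float32))[0])/1000))
c,P=snap("top","top6");trays(P,c["pixels"],H0[1:]);trays(P,c["pixels"],[(.431,-.36)])
plan((.427,-.243,.15,-.46),(.427,-.243,.0255,-.46))
E
```

```text
1131 handle riser [-21.1827 102.0511]
tray handle [ 0.4276 -0.2436] fit [ 0.4246 -0.2436] yaw -0.44 origin [ 0.515  -0.2862] score 410
tray handle [ 0.4318 -0.3704] fit [ 0.4288 -0.3674] yaw -0.50 origin [ 0.5165 -0.4153] score 897
tray handle [ 0.4318 -0.3704] fit [ 0.4288 -0.3674] yaw -0.50 origin [ 0.5165 -0.4153] score 897
t 28.9 at [0.4368 0.0345 0.1758] yaw 0.032838327784810106 F [0.1195 1.2332 0.7398] w 0.0864
(0.427, -0.243, 0.15, -0.46) -> [-0.    -0.001  0.493] [-18.9 277.   25.7]
(0.427, -0.243, 0.0255, -0.46) -> [-0.    -0.001  0.493] [-19.  277.  150.2]
```

View pics/w6.png

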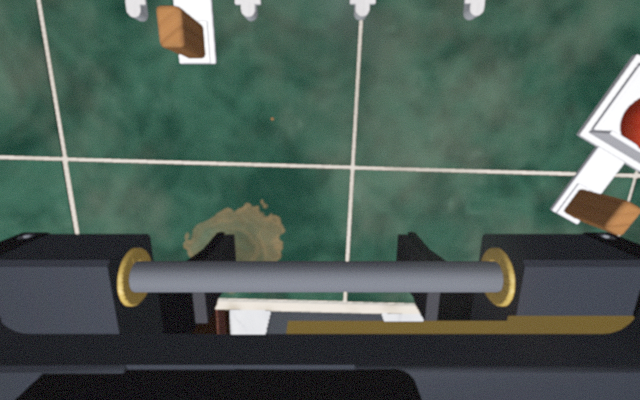

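Tray_1 is home in the left bay, with its handle at riser (-21,102). Tray_2 with the tomato is next, for the middle bay.

Emit:
{"fn": "apply_moves", "kwargs": {"steps": [[0,0,0.08,-3,35,0,1],[0,0,0.16,-6,75,0,1],[0,0,0.24,-9,115,0,1],[0,0,0.32,-12,155,0,1],[0,0,0.4,-15,195,0,1],[0,0,0.493,-18,235,0,1],[0,0,0.493,-19,277,0,1],[0,0,0.493,-19,277,0,1],[0,0,0.493,-19,277,40,1],[0,0,0.493,-19,277,80,1],[0,0,0.493,-19,277,120,1],[0,0,0.493,-19,277,145,1],[0,0,0.493,-19,277,150,1],[0,0,0.493,-19,277,150,1],[0,0,0.493,-19,277,150,1],[0,0,0.493,-19,277,150,-1],[0,0,0.493,-19,277,150,-1],[0,0,0.493,-19,277,150,-1],[0,0,0.493,-19,277,150,-1],[0,0,0.493,-19,277,150,-1]]}}

```text
time: 30.53
ee_pos: [0.4268, -0.2437, 0.0261]
eef_rot: [0.974, -0.228, 0.001, 0.0]
ft_force: [-0.4, -0.2, -0.7]
width: 0.0617
grip_force: 0.0
```

Emit:
{"fn": "apply_moves", "kwargs": {"steps": [[0,0,0,0,0,0,-1],[0,0,0,0,0,0,-1],[0,0,0,0,0,0,-1],[0,0,0,0,0,0,-1],[0,0,0,0,0,0,-1],[0,0,0,0,0,0,-1],[0,0,0,0,0,0,-1]]}}

```text
time: 31.12
ee_pos: [0.4264, -0.2436, 0.0255]
eef_rot: [0.974, -0.228, -0.0, 0.0]
ft_force: [-1.4, -0.3, -0.7]
width: 0.0198
grip_force: 35.0
```

```bash
python3 - <<'E'
from h import *
z=r.read_state()["ee_pos"][2]
plan((*rw(-160,0),z,RY))
E
```

```text
t 31.1 at [ 0.4264 -0.2436  0.0255] yaw -0.4603892400301808 F [-1.4121 -0.3009 -0.732 ] w 0.0198
(np.float64(0.4350844925625014), np.float64(0.041800915368322436), np.float64(0.0255277224035915), 0.0325) -> [ 0.     0.    -0.493] [-119.  -259.6   -0. ]
```

Emit:
{"fn": "apply_moves", "kwargs": {"steps": [[0,0,-0.01,-2,-4,0,-1],[0,0,-0.03,-5,-12,0,-1],[0,0,-0.06,-12,-25,0,-1],[0,0,-0.09,-19,-40,0,-1],[0,0,-0.12,-26,-56,0,-1],[0,0,-0.15,-33,-72,0,-1],[0,0,-0.18,-41,-89,0,-1],[0,0,-0.21,-49,-106,0,-1],[0,0,-0.24,-57,-123,0,-1],[0,0,-0.27,-65,-140,0,-1],[0,0,-0.3,-73,-157,0,-1],[0,0,-0.33,-80,-174,0,-1],[0,0,-0.36,-87,-190,0,-1],[0,0,-0.39,-94,-206,0,-1],[0,0,-0.42,-101,-221,0,-1],[0,0,-0.45,-107,-234,0,-1],[0,0,-0.47,-112,-245,0,-1],[0,0,-0.485,-116,-253,0,-1],[0,0,-0.493,-118,-258,0,-1],[0,0,-0.493,-119,-259.5,0,-1]]}}

```text
time: 32.78
ee_pos: [0.4353, 0.0426, 0.0255]
eef_rot: [1.0, 0.017, 0.0, -0.0]
ft_force: [-0.0, -0.2, -1.9]
width: 0.0199
grip_force: 35.0
```

Emit:
{"fn": "apply_moves", "kwargs": {"steps": [[0,0,0,0,0,0,-1],[0,0,0,0,0,0,-1],[0,0,0,0,0,0,-1]]}}

```text
time: 33.03
ee_pos: [0.4351, 0.0415, 0.0255]
eef_rot: [1.0, 0.016, 0.0, 0.0]
ft_force: [0.4, 1.0, -2.5]
width: 0.0196
grip_force: 35.0
```

```bash
python3 - <<'E'
from h import *
c,P=snap("wrist","w7");I=c["pixels"];hsv=cv2.cvtColor(I,cv2.COLOR_RGB2HSV)
w=(hsv[...,1]<70)&(hsv[...,2]>100)
for v in(20,60,100,130,150,175,200):
    u=np.where(w[v,180:460])[0]+180
    g=np.split(u,np.where(np.diff(u)>3)[0]+1);print(v,[(a[0],a[-1]) for a in g if len(a)>3])
red=(hsv[...,1]>150)&((hsv[...,0]<12)|(hsv[...,0]>170));print(np.argwhere(red[:150]).mean(0))
plan((*rw(-21,0),.0255,RY))
E
```

```text
20 [(np.int64(231), np.int64(259)), (np.int64(370), np.int64(399)), (np.int64(411), np.int64(417))]
60 [(np.int64(234), np.int64(247)), (np.int64(377), np.int64(397)), (np.int64(407), np.int64(413))]
100 [(np.int64(236), np.int64(263)), (np.int64(364), np.int64(395)), (np.int64(403), np.int64(409))]
130 [(np.int64(237), np.int64(394)), (np.int64(400), np.int64(406))]
150 [(np.int64(285), np.int64(352)), (np.int64(398), np.int64(404))]
175 [(np.int64(285), np.int64(347)), (np.int64(396), np.int64(401))]
200 [(np.int64(197), np.int64(400))]
[ 56.3802 301.4995]
t 33.1 at [0.4351 0.0415 0.0255] yaw 0.032195489002712394 F [-0.6061  0.6947 -3.3575] w 0.0198
(np.float64(0.5740110896488283), np.float64(0.04631762014209232), 0.0255, 0.0325) -> [ 0. -0. -0.] [139.   -0.4   0. ]
```

Tray_2 is square in the grip: plate centre u≈315.5, tomato in the dish at u≈301. I insert it.

Emit:
{"fn": "apply_moves", "kwargs": {"steps": [[0,0,0,3,0,0,-1],[0,0,0,8,0,0,-1],[0,0,0,13,0,0,-1],[0,0,0,18,0,0,-1],[0,0,0,23,0,0,-1],[0,0,0,28,0,0,-1],[0,0,0,33,0,0,-1],[0,0,0,38,0,0,-1],[0,0,0,42,0,0,-1],[0,0,0,45,0,0,-1],[0,0,0,45,0,0,-1],[0,0,0,45,0,0,-1]]}}

```text
time: 34.08
ee_pos: [0.4808, 0.0433, 0.0255]
eef_rot: [1.0, 0.016, 0.001, -0.0]
ft_force: [0.4, -0.2, -3.9]
width: 0.0197
grip_force: 35.0
```

Emit:
{"fn": "apply_moves", "kwargs": {"steps": [[0,0,0,4,0,0,-1],[0,0,0,10,0,0,-1],[0,0,0,16,0,0,-1],[0,0,0,22,0,0,-1],[0,0,0,28,0,0,-1],[0,0,0,34,0,0,-1],[0,0,0,40,0,0,-1],[0,0,0,46,0,0,-1],[0,0,0,52,0,0,-1],[0,0,0,58,0,0,-1],[0,0,0,64,0,0,-1],[0,0,0,70,0,0,-1],[0,0,0,76,0,0,-1],[0,0,0,80,0,0,-1],[0,0,0,84,0,0,-1],[0,0,0,87,0,0,-1],[0,0,0,89,0,0,-1],[0,0,0,91,0,0,-1],[0,0,0,92,0,0,-1],[0,0,0,92,0,0,-1]]}}

```text
time: 35.75
ee_pos: [0.5723, 0.0463, 0.0256]
eef_rot: [1.0, 0.016, 0.0, -0.0]
ft_force: [-2.3, -0.8, 2.4]
width: 0.0193
grip_force: 35.0
```

Emit:
{"fn": "apply_moves", "kwargs": {"steps": [[0,0,0,1,0,0,-1],[0,0,0,2,0,0,-1],[0,0,0,2,0,0,-1]]}}

```text
time: 36.0
ee_pos: [0.5741, 0.0464, 0.0256]
eef_rot: [1.0, 0.016, 0.0, 0.0]
ft_force: [-4.1, -0.4, 4.1]
width: 0.02
grip_force: 35.0
```

Emit:
{"fn": "apply_moves", "kwargs": {"steps": [[0,0,0,1,0,0,-1],[0,0,0,2,0,0,-1],[0,0,0,2,0,0,-1],[0,0,0,2,0,0,-1]]}}

```text
time: 36.33
ee_pos: [0.5741, 0.0464, 0.0256]
eef_rot: [1.0, 0.016, -0.002, 0.0]
ft_force: [-14.6, -2.0, 13.7]
width: 0.0198
grip_force: 35.0
```

Emit:
{"fn": "apply_moves", "kwargs": {"steps": [[0,0,0,-1.5,0,0,-1],[0,0,0,-1.5,0,0,-0.5],[0,0,0,-1.5,0,0,0],[0,0,0,-1.5,0,0,0.2],[0,0,0,-1.5,0,0,0.3],[0,0,0,-1.5,0,0,0.3],[0,0,0,-1.5,0,-20,0.3],[0,0,0,-1.5,0,-60,0.3],[0,0,0,-1.5,0,-100,0.5],[0,0,0,-40,0,-140,1],[0,0,0,-80,30,-150,1],[0,0,0,-120,65,-150,1],[0,0,0,-140,100,-150,1],[0,0,0,-140,140,-150,1],[0,0,0,-140,175,-150,1],[0,0,0,-140,200,-150,1],[0,0,0,-140,200,-150,1],[0,0,0,-140,200,-150,1],[0,0,0,-140,200,-150,1]]}}

```text
time: 37.92
ee_pos: [0.4429, -0.1576, 0.1755]
eef_rot: [1.0, 0.016, 0.0, -0.0]
ft_force: [0.2, -0.0, 0.2]
width: 0.087
grip_force: 0.0
```

```bash
python3 - <<'E'
from h import *
c,P=snap("wrist","w8");trays(P,c["pixels"],H0[2:])
c,P=snap("top","top8");trays(P,c["pixels"],H0[2:])
plan((.431,-.370,.15,-.51),(.431,-.370,.0255,-.51))
E
```

```text
tray handle [ 0.4306 -0.3696] fit [ 0.4276 -0.3666] yaw -0.52 origin [ 0.5143 -0.4163] score 6991
tray handle [ 0.4316 -0.3703] fit [ 0.4286 -0.3673] yaw -0.50 origin [ 0.5164 -0.4152] score 879
t 38.0 at [ 0.443  -0.1567  0.1755] yaw 0.034904010652834244 F [ 0.3336  0.2112 -1.0646] w 0.0869
(0.431, -0.37, 0.15, -0.51) -> [-0.    -0.     0.545] [-19.5 212.7  25.5]
(0.431, -0.37, 0.0255, -0.51) -> [-0.    -0.     0.545] [-19.5 212.8 150. ]
```

View pics/top8.png

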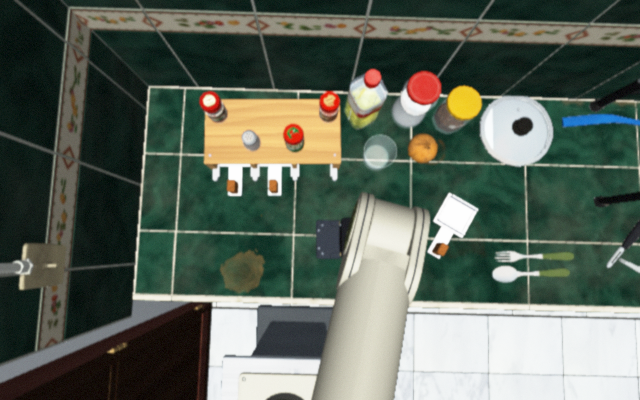

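Two trays are home, with handles at (232,186) and (273,186), and the third stands at (457,213). I grip tray_3.

Emit:
{"fn": "apply_moves", "kwargs": {"steps": [[0,0,0.1,-4,40,0,1],[0,0,0.2,-8,80,0,1],[0,0,0.3,-12,120,0,1],[0,0,0.4,-16,160,0,1],[0,0,0.5,-19,200,0,1],[0,0,0.545,-19.5,212.5,0,1],[0,0,0.545,-19.5,212.5,0,1],[0,0,0.545,-19.5,212.5,40,1],[0,0,0.545,-19.5,212.5,80,1],[0,0,0.545,-19.5,212.5,120,1],[0,0,0.545,-19.5,212.5,145,1],[0,0,0.545,-19.5,212.5,150,1],[0,0,0.545,-19.5,212.5,150,1],[0,0,0.545,-19.5,212.5,150,1],[0,0,0.545,-19.5,212.5,150,-1],[0,0,0.545,-19.5,212.5,150,-1],[0,0,0.545,-19.5,212.5,150,-1],[0,0,0.545,-19.5,212.5,150,-1],[0,0,0.545,-19.5,212.5,150,-1],[0,0,0.545,-19.5,212.5,150,-1]]}}

```text
time: 39.68
ee_pos: [0.4303, -0.3712, 0.0259]
eef_rot: [0.967, -0.253, 0.0, 0.0]
ft_force: [-0.8, 0.1, 1.1]
width: 0.0548
grip_force: 0.0
```

Emit:
{"fn": "apply_moves", "kwargs": {"steps": [[0,0,0,0,0,0,-1],[0,0,0,0,0,0,-1],[0,0,0,0,0,0,-1],[0,0,0,0,0,0,-1],[0,0,0,0,0,0,-1],[0,0,0,0,0,0,-1]]}}

```text
time: 40.18
ee_pos: [0.4301, -0.3711, 0.0255]
eef_rot: [0.967, -0.253, -0.0, 0.0]
ft_force: [-0.4, 0.2, -0.3]
width: 0.0196
grip_force: 35.0
```

```bash
python3 - <<'E'
from h import *
z=r.read_state()["ee_pos"][2]
plan((*rw(-160,-102),z,RY))
E
```

```text
t 40.2 at [ 0.4301 -0.3711  0.0255] yaw -0.5122492754991684 F [-0.3829  0.1763 -0.2674] w 0.0196
(np.float64(0.43839890901519585), np.float64(-0.06014522062308289), np.float64(0.025534656595187076), 0.0325) -> [ 0.     0.    -0.545] [-145.2 -275.1   -0. ]
```

Emit:
{"fn": "apply_moves", "kwargs": {"steps": [[0,0,-0.01,-3,-5,0,-1],[0,0,-0.03,-8,-15,0,-1],[0,0,-0.06,-15,-29,0,-1],[0,0,-0.09,-23,-44,0,-1],[0,0,-0.12,-32,-60,0,-1],[0,0,-0.15,-41,-77,0,-1],[0,0,-0.18,-50,-95,0,-1],[0,0,-0.21,-60,-113,0,-1],[0,0,-0.25,-70,-131,0,-1],[0,0,-0.29,-79,-149,0,-1],[0,0,-0.33,-88,-167,0,-1],[0,0,-0.37,-97,-185,0,-1],[0,0,-0.4,-106,-202,0,-1],[0,0,-0.43,-115,-218,0,-1],[0,0,-0.46,-123,-233,0,-1],[0,0,-0.49,-131,-247,0,-1],[0,0,-0.52,-137,-259,0,-1],[0,0,-0.535,-142,-268,0,-1],[0,0,-0.545,-144,-273,0,-1],[0,0,-0.545,-145,-275,0,-1]]}}

```text
time: 41.85
ee_pos: [0.4387, -0.0595, 0.0255]
eef_rot: [1.0, 0.017, -0.0, -0.0]
ft_force: [-0.2, -1.5, -2.2]
width: 0.02
grip_force: 35.0
```

Emit:
{"fn": "apply_moves", "kwargs": {"steps": [[0,0,0,0,0,0,-1],[0,0,0,0,0,0,-1],[0,0,0,0,0,0,-1]]}}

```text
time: 42.1
ee_pos: [0.4386, -0.0608, 0.0255]
eef_rot: [1.0, 0.016, 0.0, 0.0]
ft_force: [0.4, -0.1, -2.0]
width: 0.0197
grip_force: 35.0
```

```bash
python3 - <<'E'
from h import *
c,P=snap("wrist","w9");I=c["pixels"];hsv=cv2.cvtColor(I,cv2.COLOR_RGB2HSV)
w=(hsv[...,1]<70)&(hsv[...,2]>100)
for v in(20,60,100,130,150,175):
    u=np.where(w[v,180:460])[0]+180
    g=np.split(u,np.where(np.diff(u)>3)[0]+1);print(v,[(int(a[0]),int(a[-1])) for a in g if len(a)>3])
plan((*rw(-21,-102),.0255,RY))
E
```

```text
20 [(216, 221), (231, 399)]
60 [(217, 223), (234, 397)]
100 [(219, 224), (236, 412)]
130 [(220, 225), (237, 410)]
150 [(221, 226), (285, 365), (374, 394)]
175 [(222, 227), (285, 352)]
t 42.1 at [ 0.4386 -0.0608  0.0255] yaw 0.0317988454880545 F [ 0.4954  0.5364 -2.6551] w 0.0201
(np.float64(0.5773255061015228), np.float64(-0.055628515849313), 0.0255, 0.0325) -> [ 0.    -0.    -0.001] [138.8  -0.8   0.1]
```

Emit:
{"fn": "apply_moves", "kwargs": {"steps": [[0,0,0,3,-0.8,0,-1],[0,0,0,8,-0.8,0,-1],[0,0,0,13,-0.8,0,-1],[0,0,0,18,-0.8,0,-1],[0,0,0,23,-0.8,0,-1],[0,0,0,28,-0.8,0,-1],[0,0,0,33,-0.8,0,-1],[0,0,0,38,-0.8,0,-1],[0,0,0,42,-0.8,0,-1],[0,0,0,45,-0.8,0,-1],[0,0,0,45,-0.8,0,-1],[0,0,0,45,-0.8,0,-1]]}}

```text
time: 43.15
ee_pos: [0.4837, -0.058, 0.0255]
eef_rot: [1.0, 0.016, 0.0, 0.0]
ft_force: [0.4, -0.0, -2.8]
width: 0.0197
grip_force: 35.0
```

Emit:
{"fn": "apply_moves", "kwargs": {"steps": [[0,0,0,4,0,0,-1],[0,0,0,10,0,0,-1],[0,0,0,16,0,0,-1],[0,0,0,22,0,0,-1],[0,0,0,28,0,0,-1],[0,0,0,34,0,0,-1],[0,0,0,40,0,0,-1],[0,0,0,46,0,0,-1],[0,0,0,52,0,0,-1],[0,0,0,58,0,0,-1],[0,0,0,64,0,0,-1],[0,0,0,70,0,0,-1],[0,0,0,76,0,0,-1],[0,0,0,80,0,0,-1],[0,0,0,84,0,0,-1],[0,0,0,87,0,0,-1],[0,0,0,89,0,0,-1],[0,0,0,91,0,0,-1],[0,0,0,92,0,0,-1],[0,0,0,92,0,0,-1]]}}

```text
time: 44.82
ee_pos: [0.5757, -0.055, 0.0256]
eef_rot: [1.0, 0.016, 0.0, 0.0]
ft_force: [0.3, -0.1, -2.7]
width: 0.0196
grip_force: 35.0
```

Emit:
{"fn": "apply_moves", "kwargs": {"steps": [[0,0,0,1,0,0,-1],[0,0,0,2,0,0,-1],[0,0,0,3,0,0,-1],[0,0,0,3,0,0,-1],[0,0,0,3,0,0,-1]]}}

```text
time: 45.23
ee_pos: [0.5777, -0.0549, 0.0255]
eef_rot: [1.0, 0.016, -0.001, 0.0]
ft_force: [-4.5, -0.1, 2.8]
width: 0.0196
grip_force: 35.0
```

Emit:
{"fn": "apply_moves", "kwargs": {"steps": [[0,0,0,1,0,0,-1],[0,0,0,1.5,0,0,-1],[0,0,0,1.5,0,0,-1]]}}

```text
time: 45.48
ee_pos: [0.5777, -0.0549, 0.0255]
eef_rot: [1.0, 0.016, -0.002, 0.0]
ft_force: [-13.5, 0.8, 10.5]
width: 0.0198
grip_force: 35.0
```

Emit:
{"fn": "apply_moves", "kwargs": {"steps": [[0,0,0,-1.5,0,0,-1],[0,0,0,-1.5,0,0,-0.5],[0,0,0,-1.5,0,0,0],[0,0,0,-1.5,0,0,0.2],[0,0,0,-1.5,0,0,0.3],[0,0,0,-1.5,0,0,0.3],[0,0,0,-1.5,0,-20,0.3],[0,0,0,-1.5,0,-60,0.3],[0,0,0,-1.5,0,-100,0.5],[0,0,0,-40,0,-140,1],[0,0,0,-80,-20,-150,1],[0,0,0,-120,-50,-150,1],[0,0,0,-150,-80,-150,1],[0,0,0,-170,-105,-150,1],[0,0,0,-170,-105,-150,1],[0,0,0,-170,-105,-150,1],[0,0,0,-170,-105,-150,1]]}}

```text
time: 46.9
ee_pos: [0.4068, 0.0447, 0.176]
eef_rot: [1.0, 0.017, 0.001, 0.0]
ft_force: [0.5, 0.9, -0.4]
width: 0.0869
grip_force: 0.0
```

```bash
python3 - <<'E'
from h import *
def inr(p):
    c,s=np.cos(RY),np.sin(RY);return (p-RO)@np.array([[c,-s],[s,c]])*1000
for n in("wrist","top"):
    c,P=snap(n,n+"10");I=c["pixels"];hsv=cv2.cvtColor(I,cv2.COLOR_RGB2HSV);Z=P[...,2]
    for y in(102,0,-102):
        h=np.array(rw(-21,y));m=(np.hypot(P[...,0]-h[0],P[...,1]-h[1])<.03)&(Z>.054)&(Z<.07)&(P[...,0]<.61)&(hsv[...,1]>60)
        q=P[m];print(n,len(q),inr(np.array(cv2.minAreaRect((q[:,:2]*1000).astype(np.float32))[0])/1000) if len(q)>20 else "")
a=cv2.imread("pics/wrist10.png");b=cv2.imread("pics/top10.png")
cv2.imwrite("pics/m10.png",cv2.resize(np.vstack([a,b]),(480,600)))
E
```

```text
wrist 200 [-33.7885 101.8699]
wrist 165 [-33.9687   0.3656]
wrist 212 [ -33.5435 -100.4697]
top 92 [-20.052 101.442]
top 85 [-20.486  -0.608]
top 75 [ -20.8752 -102.1554]
```

View pics/m10.png

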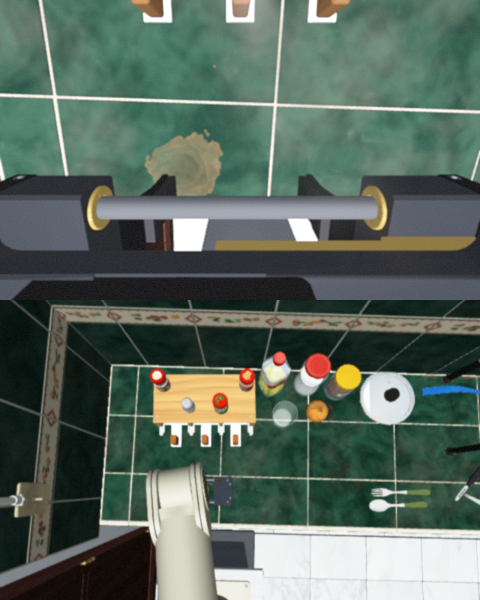

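All three handles read about -20.5 mm along the riser in the top view, so the trays are home. The shaker and jar are upright on the board, and the glass and onion look untouched. I hand the job in.

```bash
python3 -c "
from bench import r
print(r.close_job())"
```

```text
the job is handed in; nothing more can be done
None
```

I handed the job in at about 47 s with all three trays home in the bays, the shaker and jar upright on the board, and the glass and onion untouched. The lime (left bay) and tomato (middle bay) were last seen in their dishes just before insertion; I did not look under the board afterwards, and the hand-in returned no verdict.

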